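Cure a batch of stoppered jars on the indexing plate

ROBOT

A 7-joint arm with a two-finger parallel gripper is mounted at the origin on the work surface. World frame = base frame: x ahead of the robot, y to its left, z up, the work surface at z = 0. Lengths are in mm, angles in rad, forces in N, time in s.
With the tool pointing down it reaches from about 350 to 900 mm from the base axis. Payload 19.9 kg.
Tool frame: the origin (TCP) lies at the very end of the fingers, on their centre line; the grasp point (between the pads) lies 19 mm behind it (grasp_offset is the distance from the TCP to the grasp point, in mm); z points along the fingers, y is the line along which they close (so a half turn about z gives the same grasp; the last joint's range is limited). The gripper opens to 85 mm and grips with 20 to 120 N. Pads are 22 mm wide; open, the fingers measure 114 mm over their backs; the gripper's body (76 mm by 85 mm) begins 54 mm behind the grasp point. The pads swing forward as they close: fully open they stand 13 mm farther back than shut.
Start: joints at [-1.278, 0.417, -0.01, 1.614, 0.005, 1.111, -0.053], TCP at [204.761, 590.486, 231.26] pointing down, gripper open.
Joint ranges: [-2.81, 2.81], [-0.39, 2.02], [-1.27, 1.25], [0.06, 2.57], [-1.19, 4.33], [0.19, 2], [-2.82, 2.82]. Speed limits (rad/s): [1.89, 1.89, 2.39, 2.39, 3.01, 3.01, 3.01].

INTERFACE

Orientations are given as a rotation vector (axis times angle).
In Python, from bench import * gives the robot as it stands. The module is installed in compiled form; this text tells all that it offers.
- The arm moves only by the tool drive_tool, never from a script. Its arguments are lists of equal length, an entry for each row: "slide": the shift along the tool's x, y, z normalised to -1 to 1, where 1 is 0.04 m, a list of three; "spin": the turn about the tool's z normalised to -1 to 1, where 1 is 0.12 rad; "gripper": the opening, from 0 (shut) to 1 (fully open). In form: {"slide": [[dx, dy, dz], ...], "spin": [spin, ...], "gripper": [gripper, ...]}. A call has 1 to 12 rows; each row shifts and turns the commanded pose from where the row before left it, along the tool's axes as they then stand; what a row does not reach is not made up. A row lasts 1/10 s, in which the tool goes at most 50 mm and 8.59 degrees, less where a joint would pass 70% of its speed; a pose out of reach is approached as far as the arm can. A call with a number of a shift or a turn outside -1 to 1 is refused whole. A call with a gripper value outside its range is refused whole. The fingers move at their own pace and stop on an object; "squeeze" is the grip in N (left out, the last holds). Time passes only in rows, so rows that do not move let the fingers close. It gives the time, the measured TCP pose, the force, the opening and the grip force at its end, in the units of the state.
- observe(): the state, without advancing time (a new reading comes with each control period).
- snapshot(name): name is "scene" or "side" or "wrist"; returns (picture, depth): 420x560x3 uint8, blue, green, red; 420x560 float32, mm along the optical axis (not along the pixel's ray), 0 where there is no reading.
- calibration(name): a dict with "fx", "fy", "cx", "cy" (pixels), "distortion" ([k1, k2, p1, p2, k3] as OpenCV has them; the pictures are not rectified), "xyz" and "attitude" of the camera in the world; the wrist camera has in their place "hand_eye" (4x4, takes a point from camera to tool coordinates, whose origin is the TCP and whose axes are the flange's). Camera axes: x right, y down, z forward; pixel columns grow to the right and rows downward; lengths in mm; the calibration is good to about 2 mm. A picture is of the moment at which its call begins: read the wrist's pose just before it. calibration takes no time and is no camera call.
- job_done(): hands the job in; it is judged then, once.
Trained networks look in the newest picture that a camera, given by its name, has taken for a name from the list of things; names that differ only in an ending like _2 or _b are one class to them, and where a whole thing is asked for, a point or a joint stands for the part that bears it (a point fixed in the world has none). Each returns a list of dicts, best first, with "confidence" (0 to 1); they miss things now and then, are a little off and sometimes report something else, mostly with a low value. They report only what shows in the picture. A call takes as long as a camera call. They do not tell look-alikes from the thing itself.
- trace(thing, camera): "pixels" (420x560 bool, what is visible of it).
- place_of(thing, camera): "xyz" ([x, y, z] in mm, in world coordinates, good to about 4 mm: a listed point, or the origin of a listed thing).
The state is a dict: "time_s": time; "joint_pos": joint angles; "qvel": joint speeds; "tau": joint torques, N m; "position": TCP position; "tcp_rot": TCP orientation; "ft_force": force on the tool from outside, world axes, zero at the start; "wrist_torque": the same for the moment, N m; "grip_width": finger opening in mm; "finger_force": force on a finger pad.
Only numpy, scipy, OpenCV 4.12 (cv2) and the standard library are available. Lean on these libraries where they do the work, as an engineer would, in place of code of your own. Each camera call takes 0.05 s, during which the arm holds its last target. There are 200 camera calls.

TASK

Swing the round plate to its loading stop and stand every stoppered jar upright in the middle of its own black pad on it. Turn the plate to the curing stop so that the jars stand beneath the lamp head, then press the pedal right down and hold it there for two seconds. Bring the plate back to the loading stop and stand each jar upright on the mat in front of its own gift box (on the robot's side), centred on the box with a finger's width, about 2 cm, between them; leave the plate at its loading stop, the pedal up and the other things where they are.

Things in the scene. Friction and masses are not known exactly. Their poses are not given: they have to be found in the camera images.
- turntable (a joint): angle (rad) of the round aluminium plate (300 mm across, top 30 mm above the bench), growing clockwise seen from above. It has a detent every 45 degrees: 0 is the loading stop (pads towards the robot), 2.356 (135 degrees) the curing stop (pads under the lamp, far left); left within 0.35 rad of a detent it settles there. End stops 0.12 beyond both. Starts at a detent between the two
- plate_axis (a point): point on the plate's turning axis at the height of its top face (30 mm above the bench); a thin raised rim, 15 mm tall, runs round the plate's edge; the point does not turn with the plate
- post_top (a point): centre of the top of the steel turning post that stands on the plate: 22 mm in diameter, rising 65 mm above the plate's top face, 120 mm from the axis; turns with the plate. About 1 to 3 N at the post turns the plate
- pad0 (a point): centre of a black rubber pad (56 mm across, flush) on the plate's top face, 98 mm from the axis; turns with the plate
- pad1 (a point): the middle pad, 38 degrees from each of the other two, otherwise as pad0
- pad2 (a point): as pad0
- lamp_face (a point): centre of the underside of the curing lamp head, a white block 85 mm (towards the plate's axis) by 185 mm (across) by 35 mm, 95 mm from the axis; its column stands 215 mm from the axis, beyond it. 167 mm above the bench at rest; comes down 50 mm with the pedal and then clears stoppers on the plate by 12 mm; the rod and arm above its centre and far half reach 135 mm above its underside
- pedal (a joint): angle of the sprung steel pedal plate, rad: 0 at rest (up), 0.26 at its stop; it springs back
- pedal_pad (a point): the place to press: on the pedal's upper face, 100 mm from its hinge, about 64 mm above the bench at rest and 39 mm at the stop. Pedal plate 70 mm wide, 125 mm long, free end towards the robot; push straight down: about 3 N starts it, 12 N holds it on its stop. The point's x axis points from the free end to the hinge
- jarA: squat jar with a wooden stopper, standing upright: milky glass body 44 mm in diameter and 50 mm tall, then a round wooden stopper 32 mm in diameter and 25 mm tall on top (75 mm in all), 160 g; origin at the centre of the underside. The jars are alike; only two or three are present, at the start standing on the bench to the robot's right
- jarB: squat jar with a wooden stopper, standing upright: milky glass body 44 mm in diameter and 50 mm tall, then a round wooden stopper 32 mm in diameter and 25 mm tall on top (75 mm in all), 160 g; origin at the centre of the underside. The jars are alike; only two or three are present, at the start standing on the bench to the robot's right
- jarC: squat jar with a wooden stopper, standing upright: milky glass body 44 mm in diameter and 50 mm tall, then a round wooden stopper 32 mm in diameter and 25 mm tall on top (75 mm in all), 160 g; origin at the centre of the underside. The jars are alike; only two or three are present, at the start standing on the bench to the robot's right
- box0: closed black gift box, flat, 90 mm (its x) by 62 mm (its y) by 32 mm tall, 400 g; origin at the centre of the underside; its -x face is its front, the short end that faces the robot; one of three side by side on the grey mat (2 mm thick) to the robot's left, 90 mm apart
- box1: closed black gift box, flat, 90 mm (its x) by 62 mm (its y) by 32 mm tall, 400 g; origin at the centre of the underside; its -x face is its front, the short end that faces the robot; one of three side by side on the grey mat (2 mm thick) to the robot's left, 90 mm apart
- box2: closed black gift box, flat, 90 mm (its x) by 62 mm (its y) by 32 mm tall, 400 g; origin at the centre of the underside; its -x face is its front, the short end that faces the robot; one of three side by side on the grey mat (2 mm thick) to the robot's left, 90 mm apart
- tumbler: empty glass tumbler standing among the jars, 68 mm across the rim, 85 mm tall; origin at the centre of the underside; leave it alone
- dispenser: white plastic bottle, 56 mm in diameter, 140 mm tall, beyond the plate on the right; origin at the centre of the underside; leave it alone
Mind the look-alikes: they are no part of the job. Leave any yellow look-alike of the box0 alone.

How it is judged:
By the outcome, as a careful person would: the job done as asked, in the order asked, and still so for the second after the job is handed in, with the robot touching nothing.
Of jarA, jarB, jarC only 2 to 3 are there at a start; the rules pass over those that are not, and their reading is None.
At some moment in a run one of jarA, jarB, jarC may be knocked a few centimetres aside while the robot is not near it.
It also fails if it takes over 210 s, if anything falls off the work surface, if the arm or the gripper's body presses on something with over 40 N, if the wrist force passes 120 N, or if a joint passes its speed limit or range.

## Working session

There is one attempt and no reset: what is moved stays moved. The work goes in short steps, Python scripts to look and compute and a tool call to move; the robot and the scene stay as the last step left them, time stands still between calls to the robot, and variables do not carry over. Pictures are saved under pics/ and viewed, at most 14 in all, crops included, and the job is handed in when it is done.

Besides the shell and the picture viewer there is one more tool, called by a JSON object that holds its "fn" and its "kwargs", one argument or row to a line. drive_tool: Moves the arm, as the interface text tells. Its arguments: {"type":"object","properties":{"slide":{"type":"array","items":{"type":"array","items":{"type":"number","minimum":-1,"maximum":1}}},"spin":{"type":"array","items":{"type":"number","minimum":-1,"maximum":1}},"gripper":{"type":"array","items":{"type":"number"}},"squeeze":{"type":"number"}},"required":["slide","spin","gripper"]}

```bash
mkdir -p pics; cat > h.py <<'E'
from bench import *
import numpy as np, cv2
from scipy.spatial.transform import Rotation as R
def cam(name):
    c=calibration(name); K=np.array([[c['fx'],0,c['cx']],[0,c['fy'],c['cy']],[0,0,1.]]); return c,K,np.array(c['distortion'],float)
def pose(name):
    c=calibration(name)
    if 'hand_eye' in c:
        s=observe(); T=np.eye(4); T[:3,:3]=R.from_rotvec(s['tcp_rot']).as_matrix(); T[:3,3]=s['position']
        return T@np.array(c['hand_eye'])
    T=np.eye(4); a=np.array(c['attitude'],float); T[:3,:3]=a if a.shape==(3,3) else R.from_rotvec(a).as_matrix(); T[:3,3]=c['xyz']; return T
def unproj(name,u,v,d,T=None):
    c,K,D=cam(name); T=pose(name) if T is None else T
    p=cv2.undistortPoints(np.array([[[u,v]]],float),K,D)[0,0]
    return T[:3,:3]@(np.array([p[0],p[1],1])*d)+T[:3,3]
def st():
    s=observe(); Rm=R.from_rotvec(s['tcp_rot']).as_matrix()
    print('t',round(s['time_s'],2),'pos',np.round(s['position'],1),'x',np.round(Rm[:,0],3),'y',np.round(Rm[:,1],3),'z',np.round(Rm[:,2],3),'w',round(s['grip_width'],1),'ft',np.round(s['ft_force'],1))
    return s,Rm
E
python3 - <<'E'
from h import *
st(); print(calibration('scene')); print(calibration('side')['xyz'])
names='plate_axis post_top pad0 pad1 pad2 lamp_face pedal_pad jarA box0 tumbler dispenser'.split()
for c in ['scene','side']:
    p,d=snapshot(c); cv2.imwrite(f'pics/{c}0.png',p)
    for n in names:
        r=place_of(n,c); print(c,n,[(np.round(q['xyz']).astype(int).tolist(),round(q['confidence'],2)) for q in r[:6]])
E
```

```text
t 0.0 pos [204.7 590.2 230.7] x [-0.945  0.328 -0.   ] y [ 0.328  0.945 -0.001] z [-0.    -0.001 -1.   ] w 85.4 ft [ 0.9  0.3 -0.2]
{'fx': 484.70522184397174, 'fy': 484.70522184397174, 'cx': 286.35700553040846, 'cy': 201.55069989701903, 'distortion': array([-0.06878924,  0.        ,  0.        ,  0.        ,  0.        ]), 'xyz': array([1014.24848709,  416.55268033, 1230.38826918]), 'attitude': array([-1.36066858, -2.45057516,  0.6547144 ])}
[ 114.89714657 -784.59178218  876.99482959]
scene plate_axis [([583, 24, 27], 0.69)]
scene post_top [([535, -85, 99], 0.84), ([504, -331, -2], 0.68)]
scene pad0 [([486, 44, 26], 0.9), ([517, 99, 29], 0.75), ([575, 122, 31], 0.64)]
scene pad1 [([486, 44, 26], 0.9), ([517, 99, 29], 0.75), ([575, 122, 31], 0.64)]
scene pad2 [([486, 44, 26], 0.9), ([517, 99, 29], 0.75), ([575, 122, 31], 0.64)]
scene lamp_face [([652, 90, 168], 0.88)]
scene pedal_pad [([392, -203, 64], 0.9)]
scene jarA [([487, 44, 29], 0.46), ([535, -86, 98], 0.4)]
scene box0 [([178, 326, 0], 0.72), ([422, 588, 2], 0.66), ([590, 247, 4], 0.64), ([603, 330, 2], 0.63), ([588, 429, 1], 0.55)]
scene tumbler [([640, -205, 2], 0.95), ([506, -331, -3], 0.48), ([513, 99, 28], 0.28)]
scene dispenser []
side plate_axis [([579, 25, 27], 0.81), ([629, -350, -4], 0.73)]
side post_top [([535, -82, 95], 0.67)]
side pad0 [([485, 49, 34], 0.94), ([576, 126, 28], 0.83), ([520, 102, 27], 0.78)]
side pad1 [([485, 49, 34], 0.94), ([576, 126, 28], 0.83), ([520, 102, 27], 0.78)]
side pad2 [([485, 49, 34], 0.94), ([576, 126, 28], 0.83), ([520, 102, 27], 0.78)]
side lamp_face [([654, 90, 168], 0.95)]
side pedal_pad [([397, -202, 63], 0.86), ([485, 51, 34], 0.57)]
side jarA []
side box0 [([179, 329, -3], 0.9), ([604, 328, -1], 0.81), ([588, 427, 7], 0.73), ([590, 250, 2], 0.7), ([426, 594, 1], 0.7)]
side tumbler [([644, -202, 1], 0.93), ([506, -326, -1], 0.27)]
side dispenser [([729, -119, 4], 0.68)]
```

View pics/scene0.png

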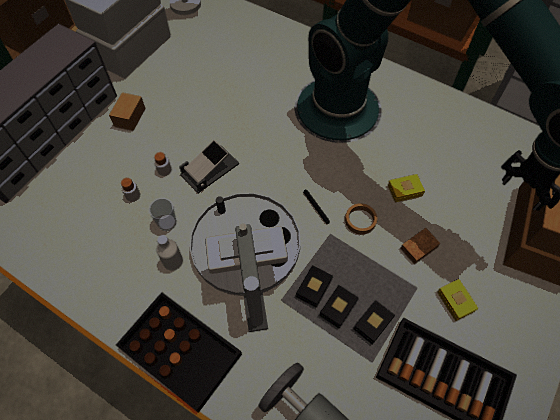

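View pics/side0.png

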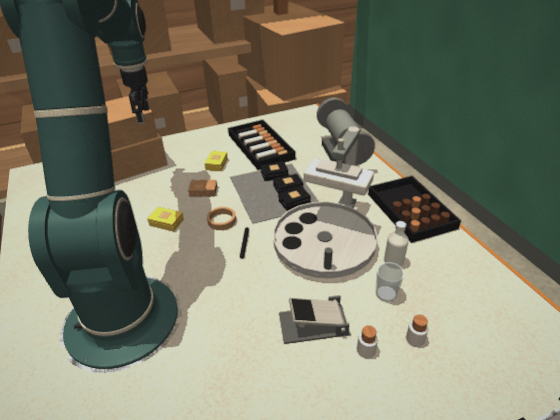

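Scene view: two jars at pixels (162,162) and (128,188), and no third. The look-alikes are the tumbler at (163,213), the dispenser at (168,250), and the brown box at (127,110). The black boxes on the mat are at (315,285), (340,305) and (372,322). The yellow look-alikes at (407,187) and (458,298) stay untouched, as does the brown block at (420,245). The post is at (221,205), the pads are at (270,218) and (285,235) with the third half under the lamp, and the pedal is at (208,165). I'll choose the jars by their orange-brown stopper on a pale body, and check them in a crop.

```bash
cat >> h.py <<'E'
def head():
    s,Rm=st(); return s,Rm,np.degrees(np.arctan2(Rm[1,1],Rm[0,1]))
def plan(wps,grip,start=None,smax=0.038,amax=0.115):
    """wps: [x,y,z,yheading deg, (grip)]; prints rows. slide in axes at start of row, then spin."""
    if start is None:
        s,Rm,h=head(); p=np.array(s['position'])
    else: p=np.array(start[:3],float);h=start[3]
    S=[];W=[];G=[]
    for w in wps:
        g=w[4] if len(w)>4 else grip
        q=np.array(w[:3],float); dh=-np.radians(((w[3]-h)+180)%360-180)
        n=max(1,int(np.ceil(np.linalg.norm(q-p)/(smax*1000))),int(np.ceil(abs(dh)/amax)))
        for i in range(n):
            d=(q-p)/(n-i); a=np.radians(h)
            y=np.array([np.cos(a),np.sin(a),0]); x=np.array([-y[1],y[0],0]); z=np.array([0,0,-1.])
            r=np.round(np.array([d@x,d@y,d@z])/40,2); S.append(r.tolist())
            p=p+40*(r[0]*x+r[1]*y+r[2]*z)
            rem=-np.radians(((w[3]-h)+180)%360-180); k=round(rem/(n-i)/0.12,2); W.append(k); h-=np.degrees(k*0.12); G.append(g)
    for i in range(0,len(S),12): print({"slide":S[i:i+12],"spin":W[i:i+12],"gripper":G[i:i+12]})
    print('end',np.round(p,1),round(h,1))
E
python3 - <<'E'
from h import *
im=cv2.imread('pics/scene0.png')[140:280,100:330]; cv2.imwrite('pics/crop0.png',cv2.resize(im,None,fx=3.4,fy=3.4,interpolation=cv2.INTER_CUBIC))
print(calibration('wrist')['hand_eye'].round(2))
# tool x = z-down: check x=(-y1,y0)
plan([[520,-60,230,-23]],0.53)
E
```

```text
[[-0.0000e+00 -9.5000e-01 -3.2000e-01  8.3540e+01]
 [ 1.0000e+00 -0.0000e+00  0.0000e+00  9.0000e-02]
 [-0.0000e+00 -3.2000e-01  9.5000e-01 -1.4205e+02]
 [ 0.0000e+00  0.0000e+00  0.0000e+00  1.0000e+00]]
t 1.2 pos [204.8 590.5 231.3] x [-0.945  0.328 -0.   ] y [ 0.328  0.945 -0.   ] z [ 0. -0. -1.] w 85.6 ft [-0.3  0.   0.4]
{'slide': [[-0.64, -0.64, 0.0], [-0.69, -0.58, 0.0], [-0.73, -0.53, 0.0], [-0.77, -0.47, 0.0], [-0.81, -0.4, 0.0], [-0.84, -0.33, 0.0], [-0.86, -0.26, 0.0], [-0.88, -0.19, 0.0], [-0.9, -0.12, 0.0], [-0.9, -0.05, 0.0], [-0.9, 0.03, 0.0], [-0.9, 0.1, 0.0]], 'spin': [np.float64(0.68), np.float64(0.68), np.float64(0.68), np.float64(0.68), np.float64(0.68), np.float64(0.68), np.float64(0.68), np.float64(0.68), np.float64(0.68), np.float64(0.68), np.float64(0.69), np.float64(0.68)], 'gripper': [0.53, 0.53, 0.53, 0.53, 0.53, 0.53, 0.53, 0.53, 0.53, 0.53, 0.53, 0.53]}
{'slide': [[-0.89, 0.18, 0.0], [-0.87, 0.25, 0.0], [-0.85, 0.32, 0.01], [-0.82, 0.39, 0.0], [-0.78, 0.45, 0.01], [-0.74, 0.51, 0.0], [-0.7, 0.57, 0.01], [-0.65, 0.63, 0.0]], 'spin': [np.float64(0.69), np.float64(0.68), np.float64(0.69), np.float64(0.68), np.float64(0.69), np.float64(0.68), np.float64(0.69), np.float64(0.68)], 'gripper': [0.53, 0.53, 0.53, 0.53, 0.53, 0.53, 0.53, 0.53]}
end [520.  -59.8 230.1] -23.0
```

View pics/crop0.png

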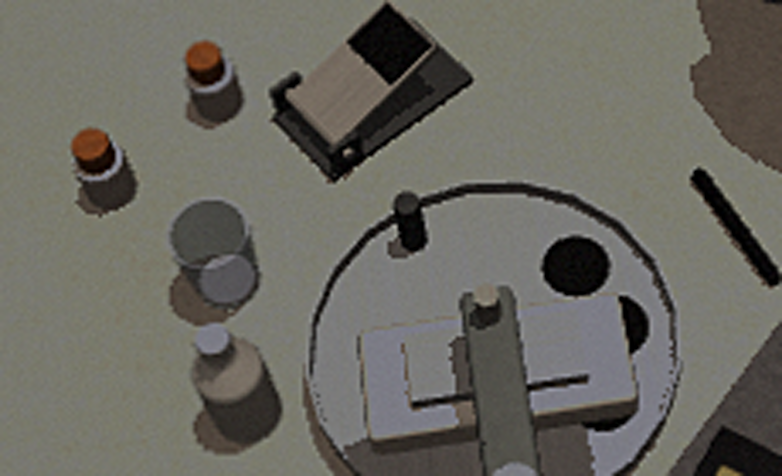

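The crop shows two stoppered jars at (210,80) and (100,160), the tumbler at (215,250), the bottle at (235,390), and the post at (407,215). Now I'll move above the plate and post.

{"fn": "drive_tool", "kwargs": {
  "slide": [
    [-0.64, -0.64, 0],
    [-0.69, -0.58, 0],
    [-0.73, -0.53, 0],
    [-0.77, -0.47, 0],
    [-0.81, -0.4, 0],
    [-0.84, -0.33, 0],
    [-0.86, -0.26, 0],
    [-0.88, -0.19, 0],
    [-0.9, -0.12, 0],
    [-0.9, -0.05, 0],
    [-0.9, 0.03, 0],
    [-0.9, 0.1, 0]
  ],
  "spin": [0.68, 0.68, 0.68, 0.68, 0.68, 0.68, 0.68, 0.68, 0.68, 0.68, 0.69, 0.68],
  "gripper": [0.53, 0.53, 0.53, 0.53, 0.53, 0.53, 0.53, 0.53, 0.53, 0.53, 0.53, 0.53]
}}

```text
time_s: 2.4
position: [394.1, 199.3, 231.5]
tcp_rot: [1.923, 2.484, 0.001]
ft_force: [0.6, 0.7, -0.4]
grip_width: 45.2
finger_force: 0.0
```

{"fn": "drive_tool", "kwargs": {
  "slide": [
    [-0.89, 0.18, 0],
    [-0.87, 0.25, 0],
    [-0.85, 0.32, 0.01],
    [-0.82, 0.39, 0],
    [-0.78, 0.45, 0.01],
    [-0.74, 0.51, 0],
    [-0.7, 0.57, 0.01],
    [-0.65, 0.63, 0],
    [0, 0, 0],
    [0, 0, 0]
  ],
  "spin": [0.69, 0.68, 0.69, 0.68, 0.69, 0.68, 0.69, 0.68, 0, 0],
  "gripper": [0.53, 0.53, 0.53, 0.53, 0.53, 0.53, 0.53, 0.53, 0.53, 0.53]
}}

```text
time_s: 3.4
position: [519.9, -60.4, 229.9]
tcp_rot: [2.62, 1.733, -0.001]
ft_force: [0.5, -0.6, 0.6]
grip_width: 44.9
finger_force: 0.0
```

```bash
sed -i 's/W.append(k)/W.append(float(k))/' h.py; python3 - <<'E'
from h import *
head(); p,d=snapshot('wrist'); cv2.imwrite('pics/w1.png',p)
for n in ['post_top','plate_axis','pad0','lamp_face','pedal_pad']:
    print(n,[(np.round(q['xyz'],1).tolist(),round(q['confidence'],2)) for q in place_of(n,'wrist')[:4]])
E
```

```text
t 3.4 pos [519.9 -60.4 229.9] x [ 0.391  0.92  -0.001] y [ 0.92  -0.391 -0.   ] z [-0. -0. -1.] w 44.9 ft [ 0.5 -0.6  0.6]
post_top [([531.8, -80.9, 96.8], 0.98)]
plate_axis [([584.7, 26.5, 30.4], 0.67), ([392.5, -206.0, 67.6], 0.37)]
pad0 [([487.2, 52.6, 36.1], 0.83), ([519.5, 104.1, 32.4], 0.81)]
lamp_face []
pedal_pad [([392.0, -205.3, 64.5], 0.83)]
```

View pics/w1.png

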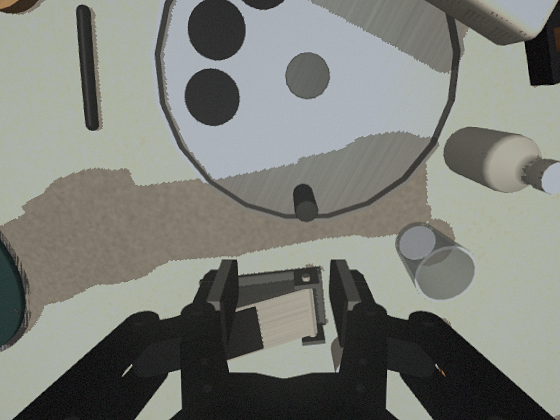

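The wrist view shows the hub disc at (308,75), the post at (305,195), pads at (217,28) and (212,97), and the pedal at (280,320). I'll refine these by intersecting the pixel rays with the known planes.

```bash
cat >> h.py <<'E'
def onplane(name,u,v,z,T=None):
    T=pose(name) if T is None else T
    a=unproj(name,u,v,1.,T)-T[:3,3]; return T[:3,3]+a*(z-T[2,3])/a[2]
def arc(c,r,a0,a1,z,off=0,n=4):
    return [[c[0]+r*np.cos(np.radians(a)),c[1]+r*np.sin(np.radians(a)),z,a+off] for a in np.linspace(a0,a1,n)]
E
python3 - <<'E'
from h import *
for u,v,z in [(308,75,30),(217,28,30),(212,97,30),(303.5,191,95)]: print(onplane('wrist',u,v,z).round(1))
c=(583,25)
post=(533,-83); print(np.degrees(np.arctan2(post[1]-c[1],post[0]-c[0])))
plan([[533,-83,150,-25],[533,-83,58,-25]]+arc(c,120,-115,-65,58,90,7)[1:]+[],0.53)
E
```

```text
[582.9  29.6  30. ]
[518.5 103.9  30. ]
[485.8  48.2  30. ]
[537.4 -61.2  95. ]
-114.8423891054552
t 3.7 pos [519.9 -59.1 230.3] x [0.389 0.921 0.   ] y [ 0.921 -0.389  0.   ] z [ 0.  0. -1.] w 44.8 ft [ 0.1 -0.  -0.5]
{'slide': [[-0.14, 0.18, 0.67], [-0.14, 0.18, 0.67], [-0.14, 0.18, 0.67], [0.0, 0.0, 0.77], [0.0, 0.0, 0.76], [0.0, 0.0, 0.77], [0.01, 0.21, -0.0], [-0.02, 0.22, -0.0], [0.02, 0.22, -0.0], [0.0, 0.21, -0.0], [0.02, 0.22, -0.0], [-0.0, 0.22, -0.0]], 'spin': [0.1, 0.1, 0.11, -0.0, -0.0, -0.0, -0.61, -0.61, -0.6, -0.61, -0.6, -0.61], 'gripper': [0.53, 0.53, 0.53, 0.53, 0.53, 0.53, 0.53, 0.53, 0.53, 0.53, 0.53, 0.53]}
{'slide': [[0.01, 0.22, -0.0], [0.0, 0.21, -0.0], [0.02, 0.22, -0.0], [-0.0, 0.22, -0.0], [0.02, 0.22, -0.0], [-0.0, 0.21, -0.0]], 'spin': [-0.61, -0.6, -0.61, -0.6, -0.61, -0.61], 'gripper': [0.53, 0.53, 0.53, 0.53, 0.53, 0.53]}
end [633.5 -83.6  57.9] 25.0
```

{"fn": "drive_tool", "kwargs": {
  "slide": [
    [-0.14, 0.18, 0.67],
    [-0.14, 0.18, 0.67],
    [-0.14, 0.18, 0.67],
    [0, 0, 0.77],
    [0, 0, 0.76],
    [0, 0, 0.77],
    [0.01, 0.21, 0],
    [-0.02, 0.22, 0],
    [0.02, 0.22, 0],
    [0, 0.21, 0],
    [0.02, 0.22, 0],
    [0, 0.22, 0]
  ],
  "spin": [0.1, 0.1, 0.11, 0, 0, 0, -0.61, -0.61, -0.6, -0.61, -0.6, -0.61],
  "gripper": [0.53, 0.53, 0.53, 0.53, 0.53, 0.53, 0.53, 0.53, 0.53, 0.53, 0.53, 0.53]
}}

```text
time_s: 4.9
position: [583.0, -95.3, 57.6]
tcp_rot: [-2.218, -2.223, 0.001]
ft_force: [-1.4, 0.5, -0.2]
grip_width: 45.1
finger_force: 0.8
```

{"fn": "drive_tool", "kwargs": {
  "slide": [
    [0.01, 0.22, 0],
    [0, 0.21, 0],
    [0.02, 0.22, 0],
    [0, 0.22, 0],
    [0.02, 0.22, 0],
    [0, 0.21, 0],
    [0, 0, 0],
    [0, 0, 0],
    [0, 0, 0]
  ],
  "spin": [-0.61, -0.6, -0.61, -0.6, -0.61, -0.61, 0, 0, 0],
  "gripper": [0.53, 0.53, 0.53, 0.53, 0.53, 0.53, 0.53, 0.53, 0.53]
}}

```text
time_s: 5.8
position: [633.1, -84.6, 57.7]
tcp_rot: [-1.691, -2.647, 0.0]
ft_force: [-0.4, -0.5, 0.1]
grip_width: 45.4
finger_force: 0.0
```

```bash
cat >> h.py <<'E'
def look(c,names,k=4,save=None):
    head() if c=='wrist' else 0
    p,d=snapshot(c)
    if save: cv2.imwrite(f'pics/{save}.png',p)
    for n in names: print(c,n,[(np.round(q['xyz'],1).tolist(),round(q['confidence'],2)) for q in place_of(n,c)[:k]])
    return p,d
E
python3 - <<'E'
from h import *
for c in ['scene','side']: look(c,['post_top','pad0','jarA'])
head()
# raise, then view pose above the jars: camera leads tool +x by 83mm, tool x heading->?
plan([[600,-84,280,25],[500,-260,280,0]],1.0)
E
```

```text
scene post_top [([623.7, -87.3, 96.2], 0.89)]
scene pad0 [([495.8, -23.9, 30.0], 0.87), ([512.0, 90.9, 30.8], 0.86), ([486.0, 37.3, 28.5], 0.7)]
scene jarA []
side post_top [([625.4, -84.2, 92.1], 0.64)]
side pad0 [([488.3, 32.4, 29.2], 0.71)]
side jarA []
t 6.2 pos [633.5 -84.6  57.8] x [-0.422  0.907 -0.   ] y [ 0.907  0.422 -0.   ] z [ 0. -0. -1.] w 45.4 ft [-0.2 -0.2  1.1]
t 6.2 pos [633.5 -84.6  57.8] x [-0.422  0.907 -0.   ] y [ 0.907  0.422 -0.   ] z [ 0. -0. -1.] w 45.4 ft [-0.2 -0.2  1.1]
{'slide': [[0.06, -0.13, -0.93], [0.06, -0.12, -0.93], [0.06, -0.13, -0.92], [0.06, -0.12, -0.93], [0.06, -0.13, -0.92], [0.07, -0.12, -0.93], [-0.49, -0.69, 0.0], [-0.54, -0.65, 0.0], [-0.58, -0.61, 0.0], [-0.63, -0.57, 0.0], [-0.66, -0.52, 0.0], [-0.7, -0.46, 0.0]], 'spin': [-0.0, -0.0, -0.0, -0.0, -0.0, -0.01, 0.61, 0.61, 0.6, 0.61, 0.6, 0.61], 'gripper': [1.0, 1.0, 1.0, 1.0, 1.0, 1.0, 1.0, 1.0, 1.0, 1.0, 1.0, 1.0]}
end [ 500.1 -259.8  280.2] -0.0
```

```bash
python3 - <<'E'
from h import *
plan([[633.5,-84.6,172,25],[600,-150,280,0],[565,-285,280,0]],0.7)
E
```

```text
t 6.2 pos [633.5 -84.6  57.8] x [-0.422  0.907 -0.   ] y [ 0.907  0.422 -0.   ] z [ 0. -0. -1.] w 45.4 ft [-0.2 -0.2  1.1]
{'slide': [[-0.0, -0.0, -0.71], [-0.0, -0.0, -0.72], [-0.0, -0.0, -0.71], [-0.0, -0.0, -0.72], [-0.28, -0.36, -0.67], [-0.32, -0.33, -0.68], [-0.36, -0.29, -0.67], [-0.38, -0.26, -0.68], [-0.84, -0.22, 0.0], [-0.85, -0.22, 0.0], [-0.84, -0.22, 0.0], [-0.85, -0.21, 0.0]], 'spin': [-0.0, -0.0, -0.0, -0.01, 0.91, 0.91, 0.91, 0.91, -0.0, -0.0, -0.0, -0.0], 'gripper': [0.7, 0.7, 0.7, 0.7, 0.7, 0.7, 0.7, 0.7, 0.7, 0.7, 0.7, 0.7]}
end [ 565.1 -285.2  280.2] -0.0
```

{"fn": "drive_tool", "kwargs": {
  "slide": [
    [0, 0, -0.71],
    [0, 0, -0.72],
    [0, 0, -0.71],
    [0, 0, -0.72],
    [-0.28, -0.36, -0.67],
    [-0.32, -0.33, -0.68],
    [-0.36, -0.29, -0.67],
    [-0.38, -0.26, -0.68],
    [-0.84, -0.22, 0],
    [-0.85, -0.22, 0],
    [-0.84, -0.22, 0],
    [-0.85, -0.21, 0]
  ],
  "spin": [0, 0, 0, 0, 0.91, 0.91, 0.91, 0.91, 0, 0, 0, 0],
  "gripper": [0.53, 0.53, 0.53, 0.7, 0.7, 0.7, 0.7, 0.7, 0.7, 0.7, 0.7, 0.7]
}}

```text
time_s: 7.4
position: [564.4, -286.3, 280.3]
tcp_rot: [2.223, 2.22, 0.0]
ft_force: [0.5, -0.3, 0.2]
grip_width: 59.8
finger_force: 0.0
```

```bash
python3 - <<'E'
from h import *
look('wrist',['jarA','tumbler','post_top'],save='w2')
E
```

```text
t 7.4 pos [ 564.4 -286.3  280.3] x [0.001 1.    0.   ] y [ 1.    -0.001  0.   ] z [ 0.  0. -1.] w 59.8 ft [ 0.5 -0.3  0.2]
wrist jarA []
wrist tumbler [([637.6, -206.8, 0.4], 0.79)]
wrist post_top []
```

View pics/w2.png

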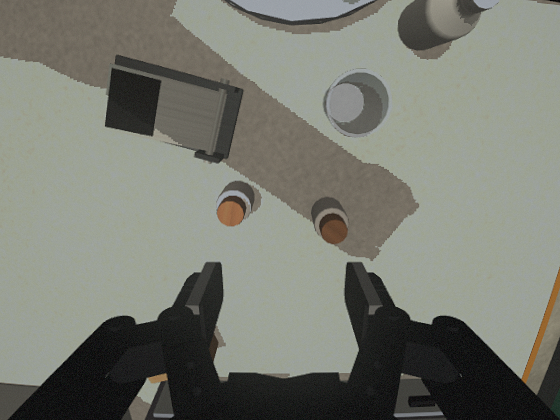

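The stoppers are at (231,211) and (334,229). I'll locate their tops through the depth map by world height.

```bash
cat >> h.py <<'E'
def tops(name,zlo,zhi,roi,p=None,d=None,color=False):
    """components of depth pixels with world z in range inside roi [x0,x1,y0,y1]: centre by circle fit, n, extents"""
    T=pose(name)
    if d is None: p,d=snapshot(name)
    c,K,D=cam(name); vv,uu=np.mgrid[:420,:560]
    q=cv2.undistortPoints(np.stack([uu,vv],-1).reshape(-1,1,2).astype(float),K,D).reshape(420,560,2)
    X=np.dstack([q,np.ones((420,560))])*d[...,None]; W=X@T[:3,:3].T+T[:3,3]
    m=(d>0)&(W[...,2]>zlo)&(W[...,2]<zhi)&(W[...,0]>roi[0])&(W[...,0]<roi[1])&(W[...,1]>roi[2])&(W[...,1]<roi[3])
    if color:
        hsv=cv2.cvtColor(p,cv2.COLOR_BGR2HSV); m&=(hsv[...,0]<22)&(hsv[...,1]>110)
    n,L=cv2.connectedComponents(m.astype(np.uint8)); out=[]
    for i in range(1,n):
        k=L==i
        if k.sum()<25: continue
        P=W[k]; cn=(np.percentile(P,3,0)+np.percentile(P,97,0))/2
        out.append((cn,int(k.sum()),np.percentile(P,97,0)-np.percentile(P,3,0)))
        print(name,'c',cn.round(1),'med',np.median(P,0).round(1),'n',k.sum(),'ext',out[-1][2].round(1),'uv',np.argwhere(k).mean(0).round()[::-1])
    return out
E
python3 - <<'E'
from h import *
for z in [(68,82),(35,53)]: tops('wrist',*z,[450,700,-420,-260])
tops('scene',68,85,[450,700,-420,-260]);tops('side',68,85,[450,700,-420,-260])
for u,v in [(231,211),(334,230)]: print(onplane('wrist',u,v,75).round(1))
# also pads in side/scene by darkness later
E
```

```text
wrist c [ 502.6 -326.7   73.3] med [ 502.9 -326.4   74.4] n 565 ext [27.4 26.4  5. ] uv [230. 213.]
wrist c [ 622.6 -349.6   72.9] med [ 622.6 -348.8   74.1] n 541 ext [27.6 26.8  5.1] uv [334. 231.]
wrist c [ 472.2 -268.8   39.2] med [ 471.9 -268.6   41.2] n 161 ext [26.6 11.5  7.6] uv [206. 159.]
wrist c [ 503.2 -323.6   44.1] med [ 510.6 -315.    48.9] n 424 ext [40.2 33.7 14.2] uv [236. 200.]
wrist c [ 622.1 -345.4   44. ] med [ 616.4 -337.3   48.6] n 414 ext [40.  31.3 14.9] uv [328. 217.]
scene c [ 501.3 -325.2   73.2] med [ 502.2 -325.2   72.9] n 81 ext [27.3 27.6  8.2] uv [159. 156.]
scene c [ 622.7 -347.5   73.4] med [ 622.6 -346.9   73.9] n 89 ext [28.6 28.2  8.5] uv [126. 182.]
side c [ 622.2 -351.    73. ] med [ 621.5 -351.7   74.3] n 152 ext [27.4 28.7  8.4] uv [420. 320.]
side c [ 501.2 -328.4   73.7] med [ 500.6 -329.4   74.8] n 154 ext [28.  27.6  7.7] uv [368. 331.]
[ 504.9 -322.    75. ]
[ 623.5 -345.4   75. ]
```

```bash
cat >> h.py <<'E'
def pads(name,c=(583,26),p=None):
    T=pose(name)
    if p is None: p,d=snapshot(name)
    g=cv2.cvtColor(p,cv2.COLOR_BGR2GRAY)
    C,K,D=cam(name)
    # rectify plate plane to top view, 2 px/mm, 300x300mm
    xs=np.arange(-150,150,.5); X,Y=np.meshgrid(xs+c[0],xs+c[1]); W=np.stack([X,Y,np.full_like(X,30.)],-1).reshape(-1,3)
    Ti=np.linalg.inv(T); rv=cv2.Rodrigues(Ti[:3,:3])[0]
    uv=cv2.projectPoints(W,rv,Ti[:3,3],K,D)[0].reshape(600,600,2).astype(np.float32)
    t=cv2.remap(g,uv[...,0],uv[...,1],cv2.INTER_LINEAR)
    m=((t<45)&(np.hypot(X-c[0],Y-c[1])<138)).astype(np.uint8); m=cv2.morphologyEx(m,cv2.MORPH_OPEN,np.ones((15,15)))
    n,L,S,cen=cv2.connectedComponentsWithStats(m)
    for i in range(1,n):
        if S[i,4]>3000:
            w=np.array(c)+cen[i]/2-150; print(name,'pad',w.round(1),'size',S[i,2:4]/2,'area/full',round(S[i,4]/(np.pi*56**2),2),'r',round(np.hypot(*(w-c)),1),'ang',round(np.degrees(np.arctan2(w[1]-c[1],w[0]-c[0]))%360,1))
    return t
E
python3 - <<'E'
from h import *
pads('scene');pads('side')
plan([[502.3,-326.5,130,0],[502.3,-326.5,18,0]],0.75,smax=.036)
E
```

```text
scene pad [499.9 -25.6] size [54.5 54. ] area/full 0.95 r 97.9 ang 211.8
scene pad [483.   35.7] size [54.5 54. ] area/full 0.95 r 100.4 ang 174.4
t 7.9 pos [ 565.3 -284.2  280.2] x [0. 1. 0.] y [ 1. -0.  0.] z [ 0.  0. -1.] w 59.5 ft [ 0.5  0.2 -0.6]
{'slide': [[-0.21, -0.31, 0.75], [-0.21, -0.32, 0.75], [-0.21, -0.31, 0.75], [-0.21, -0.32, 0.75], [-0.22, -0.31, 0.75], [0.0, -0.0, 0.7], [0.0, -0.0, 0.7], [0.0, -0.0, 0.7], [0.0, -0.0, 0.7]], 'spin': [-0.0, -0.0, -0.0, -0.0, -0.0, -0.0, -0.0, -0.0, -0.0], 'gripper': [0.75, 0.75, 0.75, 0.75, 0.75, 0.75, 0.75, 0.75, 0.75]}
end [ 502.5 -326.6   18.2] -0.0
```

{"fn": "drive_tool", "kwargs": {
  "slide": [
    [-0.2, -0.31, 0.75],
    [-0.21, -0.32, 0.75],
    [-0.21, -0.31, 0.75],
    [-0.2, -0.32, 0.75],
    [-0.21, -0.31, 0.75],
    [0, 0, 0.7],
    [0, 0, 0.7],
    [0, 0, 0.7],
    [0, 0, 0.7],
    [0, 0, 0],
    [0, 0, 0]
  ],
  "spin": [0, 0, 0, 0, 0, 0, 0, 0, 0, 0, 0],
  "gripper": [0.75, 0.75, 0.75, 0.75, 0.75, 0.75, 0.75, 0.75, 0.75, 0.75, 0.75]
}}

```text
time_s: 9.0
position: [502.2, -326.2, 18.7]
tcp_rot: [-2.223, -2.22, 0.0]
ft_force: [-0.2, -0.9, 0.2]
grip_width: 64.0
finger_force: 0.0
```

{"fn": "drive_tool", "kwargs": {
  "slide": [
    [0, 0, 0],
    [0, 0, 0],
    [0, 0, 0],
    [0, 0, 0],
    [0, 0, 0],
    [0, 0, 0],
    [0, 0, 0],
    [0, 0, -0.3],
    [0, 0, -0.7],
    [0, 0, -0.8],
    [0, 0, -0.8],
    [0, 0, -0.8]
  ],
  "spin": [0, 0, 0, 0, 0, 0, 0, 0, 0, 0, 0, 0],
  "gripper": [0.35, 0.35, 0.35, 0.35, 0.35, 0.35, 0.35, 0.35, 0.35, 0.35, 0.35, 0.35],
  "squeeze": 35
}}

```text
time_s: 10.2
position: [501.9, -326.2, 156.9]
tcp_rot: [2.222, 2.219, 0.001]
ft_force: [0.2, -0.1, -1.6]
grip_width: 43.2
finger_force: 36.1
```

```bash
python3 - <<'E'
from h import *
head()
plan([[500.5,-26,154,0],[500.5,-26,50,0]],0.35,start=[502.3,-326.6,154,0],smax=.03)
pads('side')
E
```

```text
t 10.2 pos [ 501.9 -326.2  156.9] x [ 0.002  1.    -0.   ] y [ 1.    -0.002  0.001] z [ 0.001 -0.    -1.   ] w 43.2 ft [ 0.2 -0.1 -1.6]
{'slide': [[0.68, -0.0, 0.0], [0.68, -0.0, 0.0], [0.68, -0.01, 0.0], [0.68, -0.0, 0.0], [0.69, -0.01, 0.0], [0.68, -0.0, 0.0], [0.69, -0.01, 0.0], [0.68, -0.0, 0.0], [0.69, -0.01, 0.0], [0.68, -0.0, 0.0], [0.69, -0.01, 0.0], [-0.0, 0.0, 0.65]], 'spin': [-0.0, -0.0, -0.0, -0.0, -0.0, -0.0, -0.0, -0.0, -0.0, -0.0, -0.0, -0.0], 'gripper': [0.35, 0.35, 0.35, 0.35, 0.35, 0.35, 0.35, 0.35, 0.35, 0.35, 0.35, 0.35]}
{'slide': [[-0.0, 0.0, 0.65], [-0.0, 0.0, 0.65], [-0.0, 0.0, 0.65]], 'spin': [-0.0, -0.0, -0.0], 'gripper': [0.35, 0.35, 0.35]}
end [500.3 -25.8  50. ] 0.0
side pad [703.2   7.9] size [35.5 61.5] area/full 0.49 r 121.5 ang 351.5
```

{"fn": "drive_tool", "kwargs": {
  "slide": [
    [0.68, 0, 0],
    [0.68, 0, 0],
    [0.68, -0.01, 0],
    [0.68, 0, 0],
    [0.69, -0.01, 0],
    [0.68, 0, 0],
    [0.69, -0.01, 0],
    [0.68, 0, 0],
    [0.69, -0.01, 0],
    [0.68, 0, 0],
    [0.69, -0.01, 0],
    [0, 0, 0]
  ],
  "spin": [0, 0, 0, 0, 0, 0, 0, 0, 0, 0, 0, 0],
  "gripper": [0.35, 0.35, 0.35, 0.35, 0.35, 0.35, 0.35, 0.35, 0.35, 0.35, 0.35, 0.35]
}}

```text
time_s: 11.45
position: [500.6, -21.8, 155.0]
tcp_rot: [-2.218, -2.225, -0.003]
ft_force: [0.3, -0.9, -0.6]
grip_width: 43.1
finger_force: 36.3
```

```bash
python3 - <<'E'
from h import *
p,d=look('wrist',['pad0','plate_axis','post_top'],save='w3'); pads('wrist',p=p)
look('scene',['plate_axis','post_top','pad0']);look('side',['plate_axis','post_top','pad0'])
E
```

```text
t 11.45 pos [500.6 -21.8 155. ] x [-0.003  1.     0.001] y [1.    0.003 0.001] z [ 0.001  0.001 -1.   ] w 43.1 ft [ 0.3 -0.9 -0.6]
wrist pad0 [([499.5, -23.7, 33.6], 0.67), ([509.8, 91.9, 28.5], 0.63), ([485.1, 38.2, 31.4], 0.56)]
wrist plate_axis [([586.6, 26.8, 30.5], 0.93)]
wrist post_top [([622.0, -83.4, 98.4], 0.93)]
wrist pad [579.7 143.5] size [163.  36.] area/full 1.73 r 117.6 ang 91.6
scene plate_axis [([585.5, 26.7, 29.3], 0.78)]
scene post_top [([626.9, -81.2, 96.7], 0.84)]
scene pad0 [([502.9, -29.3, 28.4], 0.79), ([511.7, 92.2, 30.9], 0.77), ([484.0, 32.2, 28.9], 0.66)]
side plate_axis [([584.5, 26.1, 27.8], 0.72), ([647.0, -205.8, 3.0], 0.61)]
side post_top [([628.4, -82.8, 93.0], 0.59)]
side pad0 [([486.0, 32.3, 31.1], 0.96), ([506.1, 90.3, 29.7], 0.75), ([499.9, -25.6, 32.8], 0.72)]
```

View pics/w3.png

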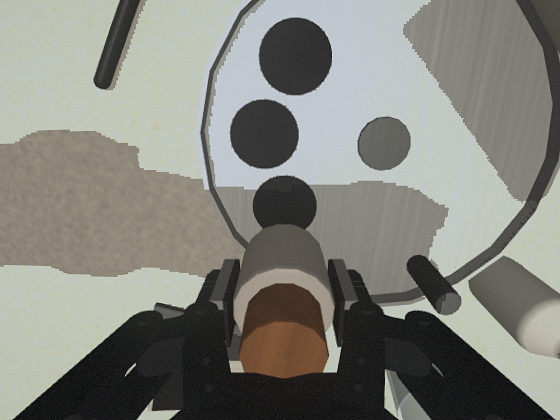

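```bash
python3 - <<'E'
from h import *
for i in range(3): st(); snapshot('side')
E
```

```text
t 12.05 pos [500.5 -25.6 154.1] x [ 0.002  1.    -0.   ] y [ 1.    -0.002 -0.   ] z [-0. -0. -1.] w 42.7 ft [ 0.1  0.5 -2.6]
t 12.1 pos [500.5 -25.6 154.1] x [ 0.002  1.    -0.   ] y [ 1.    -0.002 -0.   ] z [-0. -0. -1.] w 42.7 ft [-0.   0.2 -1.9]
t 12.15 pos [500.5 -25.5 154.1] x [ 0.002  1.    -0.   ] y [ 1.    -0.002 -0.   ] z [-0. -0. -1.] w 43.3 ft [ 0.8  0.5 -1.3]
```

{"fn": "drive_tool", "kwargs": {
  "slide": [
    [0, 0, 0.7],
    [0, 0, 0.7],
    [0, 0, 0.7],
    [0, 0, 0.4],
    [0, 0, 0.14],
    [0, 0, 0],
    [0, 0, 0],
    [0, 0, 0]
  ],
  "spin": [0, 0, 0, 0, 0, 0, 0, 0],
  "gripper": [0.35, 0.35, 0.35, 0.35, 0.35, 0.35, 0.35, 0.35]
}}

```text
time_s: 13.0
position: [500.6, -25.3, 48.7]
tcp_rot: [2.223, 2.22, 0.0]
ft_force: [-0.0, -0.4, -1.1]
grip_width: 42.9
finger_force: 38.3
```

{"fn": "drive_tool", "kwargs": {
  "slide": [
    [0, 0, 0],
    [0, 0, 0],
    [0, 0, 0],
    [0, 0, 0],
    [0, 0, -0.4],
    [0, 0, -0.8],
    [0, 0, -0.9],
    [0, 0, -0.9],
    [0, 0, 0]
  ],
  "spin": [0, 0, 0, 0, 0, 0, 0, 0, 0],
  "gripper": [0.65, 0.65, 0.65, 0.65, 0.65, 0.65, 0.65, 0.65, 0.65]
}}

```text
time_s: 13.9
position: [502.5, -25.5, 172.6]
tcp_rot: [2.221, 2.217, 0.008]
ft_force: [0.2, -0.7, -0.3]
grip_width: 55.5
finger_force: 0.0
```

```bash
python3 - <<'E'
from h import *
for c in ['wrist','scene','side']:
    tops(c,96,112,[440,560,-80,90],color=True)
for c in ['scene','side']:
    tops(c,66,85,[440,700,-440,-250])
# TCP now ~ (500.6,-25.7,168.7)
plan([[600,-300,200,0],[622.3,-348.8,130,0],[622.3,-348.8,18,0]],0.75,start=[500.4,-25.7,168.7,0],smax=.036)
E
```

```text
wrist c [499.7 -26.7 104.4] med [499.7 -26.3 104.4] n 1371 ext [26.5 26.1  2.4] uv [280. 225.]
scene c [500.  -24.  103.3] med [500.2 -24.2 104. ] n 102 ext [26.7 27.6 10.5] uv [244. 197.]
side c [499.1 -31.2 102.5] med [497.7 -32.8 104.1] n 81 ext [24.4 24.4 10.4] uv [308. 239.]
scene c [ 622.6 -347.7   72. ] med [ 623.  -346.8   73. ] n 95 ext [27.5 28.3  9.2] uv [126. 183.]
side c [ 621.6 -351.2   72. ] med [ 620.  -352.1   74.6] n 162 ext [27.9 27.6 10.2] uv [419. 321.]
{'slide': [[-0.76, 0.28, -0.09], [-0.76, 0.28, -0.09], [-0.76, 0.28, -0.09], [-0.76, 0.28, -0.09], [-0.76, 0.27, -0.08], [-0.76, 0.28, -0.09], [-0.77, 0.27, -0.08], [-0.76, 0.28, -0.09], [-0.77, 0.27, -0.08], [-0.41, 0.19, 0.58], [-0.4, 0.18, 0.58], [-0.41, 0.19, 0.59]], 'spin': [-0.0, -0.0, -0.0, -0.0, -0.0, -0.0, -0.0, -0.0, -0.0, -0.0, -0.0, -0.0], 'gripper': [0.75, 0.75, 0.75, 0.75, 0.75, 0.75, 0.75, 0.75, 0.75, 0.75, 0.75, 0.75]}
{'slide': [[0.0, -0.0, 0.7], [0.0, -0.0, 0.7], [0.0, -0.0, 0.7], [0.0, -0.0, 0.7]], 'spin': [-0.0, -0.0, -0.0, -0.0], 'gripper': [0.75, 0.75, 0.75, 0.75]}
end [ 622.4 -348.9   17.9] 0.0
```

{"fn": "drive_tool", "kwargs": {
  "slide": [
    [-0.76, 0.28, -0.09],
    [-0.76, 0.28, -0.09],
    [-0.76, 0.28, -0.09],
    [-0.76, 0.28, -0.09],
    [-0.76, 0.27, -0.08],
    [-0.76, 0.28, -0.09],
    [-0.77, 0.27, -0.08],
    [-0.76, 0.28, -0.09],
    [-0.77, 0.27, -0.08],
    [-0.41, 0.19, 0.58],
    [-0.4, 0.18, 0.58],
    [-0.41, 0.19, 0.59]
  ],
  "spin": [0, 0, 0, 0, 0, 0, 0, 0, 0, 0, 0, 0],
  "gripper": [0.65, 0.75, 0.75, 0.75, 0.75, 0.75, 0.75, 0.75, 0.75, 0.75, 0.75, 0.75]
}}

```text
time_s: 15.35
position: [621.7, -349.4, 127.3]
tcp_rot: [-2.222, -2.218, 0.001]
ft_force: [-0.5, -0.2, 0.6]
grip_width: 64.0
finger_force: 0.0
```

{"fn": "drive_tool", "kwargs": {
  "slide": [
    [0, 0, 0],
    [0, 0, 0],
    [0, 0, 0.7],
    [0, 0, 0.7],
    [0, 0, 0.7],
    [0, 0, 0.7],
    [0, 0, 0],
    [0, 0, 0]
  ],
  "spin": [0, 0, 0, 0, 0, 0, 0, 0],
  "gripper": [0.75, 0.75, 0.75, 0.75, 0.75, 0.75, 0.75, 0.75]
}}

```text
time_s: 16.15
position: [622.4, -348.6, 19.0]
tcp_rot: [2.222, 2.22, 0.0]
ft_force: [0.0, 0.1, 0.9]
grip_width: 64.4
finger_force: 0.0
```

{"fn": "drive_tool", "kwargs": {
  "slide": [
    [0, 0, 0],
    [0, 0, 0],
    [0, 0, 0],
    [0, 0, 0],
    [0, 0, 0],
    [0, 0, 0],
    [0, 0, 0],
    [0, 0, -0.3],
    [0, 0, -0.7],
    [0, 0, -0.8],
    [0, 0, -0.8],
    [0, 0, -0.8]
  ],
  "spin": [0, 0, 0, 0, 0, 0, 0, 0, 0, 0, 0, 0],
  "gripper": [0.35, 0.35, 0.35, 0.35, 0.35, 0.35, 0.35, 0.35, 0.35, 0.35, 0.35, 0.35],
  "squeeze": 35
}}

```text
time_s: 17.35
position: [622.0, -348.9, 156.6]
tcp_rot: [2.222, 2.219, 0.001]
ft_force: [0.3, -0.7, -2.1]
grip_width: 43.1
finger_force: 36.0
```

```bash
python3 - <<'E'
from h import *
st()
for c in ['scene','side']: tops(c,96,112,[440,560,-80,90],color=True)
plan([[486,-330,185,0],[486,35.8,185,0],[486,35.8,48.5,0]],0.35,start=[622.4,-348.9,153.9,0],smax=.034)
E
```

```text
t 17.35 pos [ 622.  -348.9  156.6] x [ 0.002  1.    -0.001] y [ 1.    -0.002  0.001] z [ 0.001 -0.001 -1.   ] w 43.1 ft [ 0.3 -0.7 -2.1]
scene c [500.2 -24.  103.5] med [500.9 -23.3 104. ] n 104 ext [28.1 27.8 12.1] uv [244. 198.]
side c [499.3 -31.  102.6] med [497.9 -33.4 104.5] n 83 ext [24.9 26.1 10.7] uv [308. 239.]
{'slide': [[0.09, -0.68, -0.16], [0.1, -0.68, -0.15], [0.09, -0.68, -0.16], [0.1, -0.68, -0.15], [0.09, -0.69, -0.16], [0.83, 0.0, 0.0], [0.83, 0.0, 0.0], [0.83, 0.0, 0.0], [0.83, 0.0, 0.0], [0.83, 0.0, 0.0], [0.83, 0.0, 0.0], [0.83, 0.0, 0.0]], 'spin': [-0.0, -0.0, -0.0, -0.0, -0.0, -0.0, -0.0, -0.0, -0.0, -0.0, -0.0, -0.0], 'gripper': [0.35, 0.35, 0.35, 0.35, 0.35, 0.35, 0.35, 0.35, 0.35, 0.35, 0.35, 0.35]}
{'slide': [[0.83, 0.0, 0.0], [0.84, 0.0, 0.0], [0.83, 0.0, 0.0], [0.84, 0.0, 0.0], [-0.0, 0.0, 0.68], [-0.0, 0.0, 0.68], [-0.0, 0.0, 0.69], [-0.0, 0.0, 0.68], [-0.0, 0.0, 0.69]], 'spin': [-0.0, -0.0, -0.0, -0.0, -0.0, -0.0, -0.0, -0.0, -0.0], 'gripper': [0.35, 0.35, 0.35, 0.35, 0.35, 0.35, 0.35, 0.35, 0.35]}
end [486.   35.9  48.3] 0.0
```

{"fn": "drive_tool", "kwargs": {
  "slide": [
    [0.09, -0.68, -0.16],
    [0.1, -0.68, -0.15],
    [0.09, -0.68, -0.16],
    [0.1, -0.68, -0.15],
    [0.09, -0.69, -0.16],
    [0.83, 0, 0],
    [0.83, 0, 0],
    [0.83, 0, 0],
    [0.83, 0, 0],
    [0.83, 0, 0],
    [0.83, 0, 0],
    [0.83, 0, 0]
  ],
  "spin": [0, 0, 0, 0, 0, 0, 0, 0, 0, 0, 0, 0],
  "gripper": [0.35, 0.35, 0.35, 0.35, 0.35, 0.35, 0.35, 0.35, 0.35, 0.35, 0.35, 0.35]
}}

```text
time_s: 18.65
position: [485.7, -96.1, 185.5]
tcp_rot: [2.223, 2.219, 0.001]
ft_force: [1.1, -0.2, -1.6]
grip_width: 43.3
finger_force: 36.3
```

{"fn": "drive_tool", "kwargs": {
  "slide": [
    [0.83, 0, 0],
    [0.84, 0, 0],
    [0.83, 0, 0],
    [0.84, 0, 0],
    [0, 0, 0],
    [0, 0, 0],
    [0, 0, 0.68],
    [0, 0, 0.68],
    [0, 0, 0.69],
    [0, 0, 0.68],
    [0, 0, 0.5],
    [0, 0, 0.18]
  ],
  "spin": [0, 0, 0, 0, 0, 0, 0, 0, 0, 0, 0, 0],
  "gripper": [0.35, 0.35, 0.35, 0.35, 0.35, 0.35, 0.35, 0.35, 0.35, 0.35, 0.35, 0.35]
}}

```text
time_s: 19.85
position: [485.3, 34.8, 47.9]
tcp_rot: [-2.224, -2.217, 0.003]
ft_force: [-26.6, 0.8, 66.5]
grip_width: 42.9
finger_force: 45.8
```

{"fn": "drive_tool", "kwargs": {
  "slide": [
    [0, 0, 0],
    [0, 0, 0],
    [0, 0, 0],
    [0, 0, 0],
    [0, 0, 0],
    [0, 0, 0],
    [0, 0, 0],
    [0, 0, -0.4],
    [0, 0, -0.8],
    [0, 0, -0.9],
    [0, 0, -0.9],
    [0, 0, 0]
  ],
  "spin": [0, 0, 0, 0, 0, 0, 0, 0, 0, 0, 0, 0],
  "gripper": [0.35, 0.35, 0.35, 0.65, 0.65, 0.65, 0.65, 0.65, 0.65, 0.65, 0.65, 0.65]
}}

```text
time_s: 21.05
position: [488.2, 36.4, 172.6]
tcp_rot: [2.221, 2.218, 0.009]
ft_force: [0.3, 0.5, -0.9]
grip_width: 55.5
finger_force: 0.0
```

```bash
python3 - <<'E'
from h import *
st()
for c in ['wrist','scene','side']:
    p,d=snapshot(c); tops(c,96,112,[440,560,-80,120],p,d,color=True); cv2.imwrite(f'pics/p1{c}.png',p)
# move to camera-over-plate pose for check
s=cv2.imread('pics/p1scene.png')[150:330,180:440]; a=cv2.resize(s,(700,485)); cv2.imwrite('pics/p1c.png',a)
E
```

```text
t 21.05 pos [488.2  36.4 172.6] x [0.001 1.    0.002] y [ 1.    -0.001  0.006] z [ 0.006  0.002 -1.   ] w 55.5 ft [ 0.3  0.5 -0.9]
wrist c [484.5  34.7 102.2] med [484.4  35.1 102.3] n 1380 ext [26.4 26.2  2.6] uv [280. 226.]
wrist c [498.5 -25.8 102.2] med [498.3 -25.6 102.3] n 1058 ext [25.9 26.5  2.3] uv [299. 300.]
scene c [500.7 -23.5 103.1] med [501.1 -23.6 103.9] n 105 ext [28.3 28.1  9.8] uv [244. 198.]
scene c [485.8  37.2 102.9] med [488.6  38.1 104.1] n 107 ext [28.1 27.4 13. ] uv [265. 204.]
side c [484.5  31.1 102.1] med [484.4  27.4 104.3] n 74 ext [24.1 25.9  9.8] uv [293. 227.]
side c [498.7 -31.8 102.6] med [498.1 -32.3 104.8] n 77 ext [23.3 24.3 10.1] uv [308. 239.]
```

View pics/p1wrist.png

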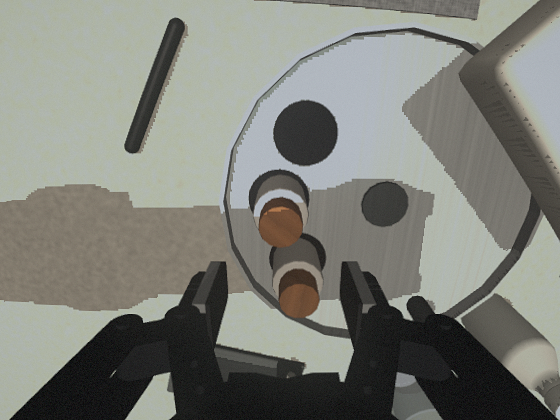

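The two jars stand on the middle pad (280,200) and right pad (298,265), both upright. I'll check the centring against the hub and the free pad in the same frame.

```bash
python3 - <<'E'
from h import *
s,Rm=st(); T=pose('wrist'); p,d=snapshot('wrist')
tops('wrist',96,112,[440,560,-80,120],p,d,color=True)
c=(585,26); g=cv2.cvtColor(p,cv2.COLOR_BGR2GRAY); C,K,D=cam('wrist')
xs=np.arange(-150,150,.5); X,Y=np.meshgrid(xs+c[0],xs+c[1]); W=np.stack([X,Y,np.full_like(X,30.)],-1).reshape(-1,3)
Ti=np.linalg.inv(T); uv=cv2.projectPoints(W,cv2.Rodrigues(Ti[:3,:3])[0],Ti[:3,3],K,D)[0].reshape(600,600,2).astype(np.float32)
t=cv2.remap(p,uv[...,0],uv[...,1],cv2.INTER_LINEAR)
cv2.imwrite('pics/top.png',t)
gt=cv2.GaussianBlur(cv2.cvtColor(t,cv2.COLOR_BGR2GRAY),(5,5),1)
for r0,r1 in [(45,62),(140,152)]:
  for q in (cv2.HoughCircles(gt,cv2.HOUGH_GRADIENT,1,40,param1=80,param2=14,minRadius=r0,maxRadius=r1) if r0<100 else [[]])[0][:8]:
    w=np.array(c)+q[:2]/2-150; print(w.round(1),'rad',q[2]/2)
E
```

```text
t 21.2 pos [485.9  36.3 168.2] x [0.001 1.    0.   ] y [ 1.    -0.001 -0.   ] z [-0.  0. -1.] w 55.2 ft [-0.2 -0.6  0.2]
wrist c [485.3  34.5 103.9] med [485.3  34.9 104. ] n 1436 ext [26.2 26.4  2.7] uv [284. 228.]
wrist c [499.  -26.4 103.9] med [499.2 -26.1 103.9] n 1081 ext [26.1 26.5  2.2] uv [303. 303.]
[501.8 -28.8] rad 27.85
[484.2  32.8] rad 27.35
[506.8  90.8] rad 28.25
[501.8 -58.2] rad 26.05
[583.2  27.2] rad 23.05
[488.2  12.8] rad 29.5
[555.2 -66.8] rad 27.95
```

View pics/top.png

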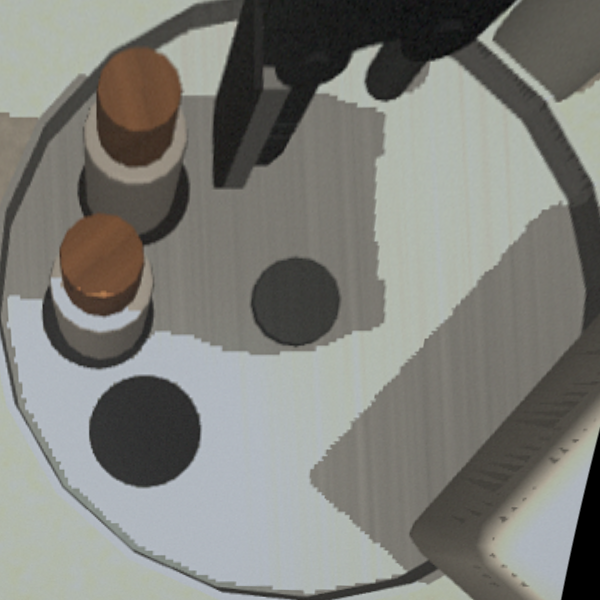

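```bash
python3 - <<'E'
from h import *
c=(584,26.4); a0=-69.6
P=lambda a,z:[c[0]+120*np.cos(np.radians(a)),c[1]+120*np.sin(np.radians(a)),z,a+90]
plan([P(a0,190),P(a0,58)],0.53,start=[486,35.9,168.3,0],smax=.036)
plan([P(a,58) for a in np.linspace(a0,-208,36)[1:]],0.4,start=P(a0,58))
E
```

```text
{'slide': [[-0.51, 0.58, -0.09], [-0.54, 0.55, -0.09], [-0.57, 0.52, -0.09], [-0.6, 0.48, -0.09], [-0.63, 0.45, -0.09], [-0.67, 0.41, -0.09], [0.0, 0.0, 0.82], [0.0, 0.0, 0.83], [0.0, 0.0, 0.82], [0.0, 0.0, 0.83]], 'spin': [-0.49, -0.5, -0.49, -0.5, -0.49, -0.5, 0.0, 0.0, 0.0, 0.0], 'gripper': [0.53, 0.53, 0.53, 0.53, 0.53, 0.53, 0.53, 0.53, 0.53, 0.53]}
end [625.9 -86.3  57.9] 20.4
{'slide': [[0.01, -0.21, 0.0], [0.0, -0.2, 0.0], [0.01, -0.21, 0.0], [0.01, -0.21, 0.0], [0.01, -0.2, 0.0], [0.0, -0.21, 0.0], [0.01, -0.21, 0.0], [0.01, -0.2, 0.0], [0.0, -0.21, 0.0], [0.01, -0.21, 0.0], [0.01, -0.21, 0.0], [0.0, -0.2, 0.0]], 'spin': [0.58, 0.57, 0.58, 0.57, 0.58, 0.57, 0.58, 0.57, 0.58, 0.57, 0.58, 0.57], 'gripper': [0.4, 0.4, 0.4, 0.4, 0.4, 0.4, 0.4, 0.4, 0.4, 0.4, 0.4, 0.4]}
{'slide': [[0.01, -0.21, 0.0], [0.01, -0.21, 0.0], [0.01, -0.2, 0.0], [0.0, -0.21, 0.0], [0.01, -0.21, 0.0], [0.01, -0.2, 0.0], [0.0, -0.21, 0.0], [0.01, -0.21, 0.0], [0.01, -0.2, 0.0], [0.01, -0.21, 0.0], [0.0, -0.21, 0.0], [0.01, -0.21, 0.0]], 'spin': [0.58, 0.57, 0.58, 0.57, 0.58, 0.57, 0.58, 0.57, 0.58, 0.57, 0.58, 0.57], 'gripper': [0.4, 0.4, 0.4, 0.4, 0.4, 0.4, 0.4, 0.4, 0.4, 0.4, 0.4, 0.4]}
{'slide': [[0.01, -0.2, 0.0], [0.0, -0.21, 0.0], [0.01, -0.21, 0.0], [0.01, -0.2, 0.0], [0.01, -0.21, 0.0], [0.0, -0.21, 0.0], [0.01, -0.2, 0.0], [0.01, -0.21, 0.0], [0.0, -0.21, 0.0], [0.01, -0.2, 0.0], [0.01, -0.21, 0.0]], 'spin': [0.58, 0.57, 0.58, 0.57, 0.58, 0.57, 0.58, 0.57, 0.58, 0.57, 0.58], 'gripper': [0.4, 0.4, 0.4, 0.4, 0.4, 0.4, 0.4, 0.4, 0.4, 0.4, 0.4]}
end [478.1  82.7  58. ] -118.0
```

{"fn": "drive_tool", "kwargs": {
  "slide": [
    [-0.51, 0.58, -0.09],
    [-0.54, 0.55, -0.09],
    [-0.57, 0.52, -0.09],
    [-0.6, 0.48, -0.09],
    [-0.63, 0.45, -0.09],
    [-0.67, 0.41, -0.09],
    [0, 0, 0],
    [0, 0, 0.82],
    [0, 0, 0.83],
    [0, 0, 0.82],
    [0, 0, 0.83],
    [0, 0, 0]
  ],
  "spin": [-0.49, -0.5, -0.49, -0.5, -0.49, -0.5, 0, 0, 0, 0, 0, 0],
  "gripper": [0.53, 0.53, 0.53, 0.53, 0.53, 0.53, 0.53, 0.53, 0.53, 0.53, 0.53, 0.4]
}}

```text
time_s: 22.45
position: [622.5, -85.5, 53.1]
tcp_rot: [-1.79, -2.573, 0.007]
ft_force: [-0.9, 1.3, -0.6]
grip_width: 34.4
finger_force: 0.0
```

{"fn": "drive_tool", "kwargs": {
  "slide": [
    [0.01, -0.21, 0],
    [0, -0.2, 0],
    [0.01, -0.21, 0],
    [0.01, -0.21, 0],
    [0.01, -0.2, 0],
    [0, -0.21, 0],
    [0.01, -0.21, 0],
    [0.01, -0.2, 0],
    [0, -0.21, 0],
    [0.01, -0.21, 0],
    [0.01, -0.21, 0],
    [0, -0.2, 0]
  ],
  "spin": [0.58, 0.57, 0.58, 0.57, 0.58, 0.57, 0.58, 0.57, 0.58, 0.57, 0.58, 0.57],
  "gripper": [0.4, 0.4, 0.4, 0.4, 0.4, 0.4, 0.4, 0.4, 0.4, 0.4, 0.4, 0.4]
}}

```text
time_s: 23.65
position: [529.4, -80.3, 59.2]
tcp_rot: [-2.682, -1.635, -0.001]
ft_force: [0.1, 1.1, -0.5]
grip_width: 34.5
finger_force: 0.0
```

```bash
python3 - <<'E'
from h import *
head(); look('scene',['post_top'])
for c in ['scene']: tops(c,96,112,[440,660,-80,150],color=True)
E
```

```text
t 23.65 pos [529.4 -80.3  59.2] x [0.458 0.889 0.001] y [ 0.889 -0.458  0.   ] z [ 0.001  0.001 -1.   ] w 34.5 ft [ 0.1  1.1 -0.5]
scene post_top [([532.2, -85.3, 98.8], 0.89), ([725.8, -117.1, 0.8], 0.29)]
scene c [486.   53.9 103.8] med [486.9  53.8 104.2] n 108 ext [27.4 27.9  9.6] uv [271. 207.]
scene c [517.4 105.2 103.6] med [517.7 103.8 104.1] n 68 ext [20.5 28.9  8.6] uv [281. 225.]
```

Working well. I'll continue the turn.

{"fn": "drive_tool", "kwargs": {
  "slide": [
    [0.01, -0.21, 0],
    [0.01, -0.21, 0],
    [0.01, -0.2, 0],
    [0, -0.21, 0],
    [0.01, -0.21, 0],
    [0.01, -0.2, 0],
    [0, -0.21, 0],
    [0.01, -0.21, 0],
    [0.01, -0.2, 0],
    [0.01, -0.21, 0],
    [0, -0.21, 0],
    [0.01, -0.21, 0]
  ],
  "spin": [0.58, 0.57, 0.58, 0.57, 0.58, 0.57, 0.58, 0.57, 0.58, 0.57, 0.58, 0.57],
  "gripper": [0.4, 0.4, 0.4, 0.4, 0.4, 0.4, 0.4, 0.4, 0.4, 0.4, 0.4, 0.4]
}}

```text
time_s: 25.0
position: [469.0, -5.3, 58.6]
tcp_rot: [-3.113, -0.421, -0.001]
ft_force: [0.1, 0.1, 0.5]
grip_width: 34.2
finger_force: 0.0
```

{"fn": "drive_tool", "kwargs": {
  "slide": [
    [0.01, -0.2, 0],
    [0, -0.21, 0],
    [0.01, -0.21, 0],
    [0.01, -0.2, 0],
    [0.01, -0.21, 0],
    [0, -0.21, 0],
    [0.01, -0.2, 0],
    [0.01, -0.21, 0],
    [0, -0.21, 0],
    [0.01, -0.2, 0],
    [0.01, -0.21, 0],
    [0, 0, 0]
  ],
  "spin": [0.58, 0.57, 0.58, 0.57, 0.58, 0.57, 0.58, 0.57, 0.58, 0.57, 0.58, 0],
  "gripper": [0.4, 0.4, 0.4, 0.4, 0.4, 0.4, 0.4, 0.4, 0.4, 0.4, 0.4, 0.4]
}}

```text
time_s: 26.2
position: [479.0, 83.7, 58.3]
tcp_rot: [-3.049, 0.758, -0.0]
ft_force: [0.4, 0.9, -0.2]
grip_width: 34.2
finger_force: 0.0
```

{"fn": "drive_tool", "kwargs": {
  "slide": [
    [0, 0, 0],
    [0, 0, 0],
    [0, 0, 0],
    [0, 0, -0.6],
    [0, 0, -0.8],
    [0, 0, -0.9],
    [0, 0, -0.9],
    [0, 0, 0]
  ],
  "spin": [0, 0, 0, 0, 0, 0, 0, 0],
  "gripper": [0.53, 0.53, 0.53, 0.53, 0.53, 0.53, 0.53, 0.53]
}}

```text
time_s: 27.0
position: [479.9, 82.6, 189.5]
tcp_rot: [-3.045, 0.76, -0.006]
ft_force: [-0.2, 0.5, -0.8]
grip_width: 45.3
finger_force: 0.0
```

```bash
python3 - <<'E'
from h import *
head()
for c in ['scene','side']:
    p,d=look(c,['post_top','pad0','pedal_pad','lamp_face']); cv2.imwrite(f'pics/cure_{c}.png',p)
    tops(c,94,114,[540,740,-20,200],p,d)
plan([[394.5,-203,190,0],[394.5,-203,72,0]],0.0,start=[478.1,82.7,186,-118],smax=.036)
E
```

```text
t 27.0 pos [479.9  82.6 189.5] x [ 0.883 -0.47   0.003] y [-0.47  -0.883 -0.004] z [ 0.004  0.002 -1.   ] w 45.3 ft [-0.2  0.5 -0.8]
scene post_top [([472.4, 74.0, 96.1], 0.71)]
scene pad0 [([655.8, 92.4, 31.9], 0.93), ([680.6, 32.9, 30.1], 0.89), ([602.6, 126.9, 30.0], 0.75)]
scene pedal_pad [([393.4, -203.7, 62.2], 0.96)]
scene lamp_face [([653.6, 91.7, 165.6], 0.7)]
side post_top [([476.2, 75.8, 96.6], 0.66), ([590.4, 246.7, 2.5], 0.65)]
side pad0 [([598.4, 127.1, 33.4], 0.9), ([660.5, 96.3, 25.6], 0.8), ([677.5, 31.6, 31.0], 0.65)]
side pedal_pad [([393.5, -204.9, 63.3], 0.72)]
side lamp_face [([652.5, 91.8, 167.4], 0.86)]
side c [602.8 122.4 101.3] med [602.1 118.8 104.5] n 79 ext [27.5 28.2 12.3] uv [316. 198.]
side c [654.7  88.3 101.7] med [653.3  86.6 103.7] n 71 ext [25.4 27.8 12.7] uv [337. 199.]
{'slide': [[0.08, 0.4, -0.01], [0.04, 0.41, -0.01], [-0.01, 0.41, -0.0], [-0.06, 0.41, -0.01], [-0.1, 0.4, -0.0], [-0.15, 0.39, -0.01], [-0.19, 0.37, -0.0], [-0.23, 0.34, -0.01], [-0.27, 0.31, -0.0], [-0.3, 0.28, -0.01], [-0.33, 0.25, -0.0], [-0.36, 0.2, -0.01]], 'spin': [-0.95, -0.95, -0.95, -0.95, -0.95, -0.95, -0.96, -0.95, -0.96, -0.95, -0.96, -0.95], 'gripper': [0.0, 0.0, 0.0, 0.0, 0.0, 0.0, 0.0, 0.0, 0.0, 0.0, 0.0, 0.0]}
{'slide': [[-0.38, 0.16, -0.0], [-0.4, 0.12, -0.01], [-0.41, 0.07, -0.0], [-0.42, 0.02, -0.01], [-0.41, -0.02, -0.0], [-0.41, -0.07, -0.01], [-0.0, 0.0, 0.74], [-0.0, 0.0, 0.74], [-0.0, 0.0, 0.74], [-0.0, 0.0, 0.73]], 'spin': [-0.96, -0.95, -0.96, -0.95, -0.96, -0.95, -0.0, -0.0, -0.0, -0.0], 'gripper': [0.0, 0.0, 0.0, 0.0, 0.0, 0.0, 0.0, 0.0, 0.0, 0.0]}
end [ 394.5 -202.9   72. ] -0.0
```

View pics/cure_side.png

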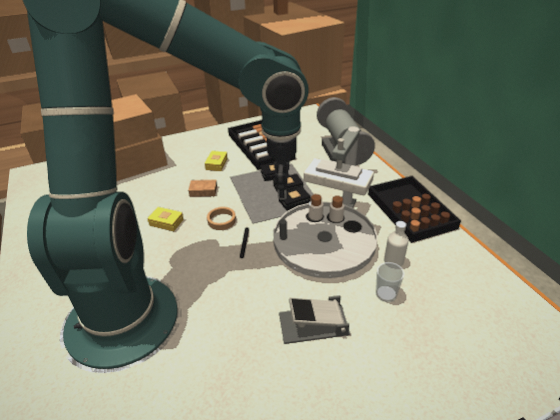

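The side view shows both jars under the lamp head, at (316,208) and (337,208). The post is at its curing position and the pedal at (320,312) is free. Now the pedal, with the gripper shut.

```bash
python3 - <<'E'
from h import *
plan([[394,-203.5,190,-118],[394,-203.5,72,-118]],0.0,start=[478.1,82.7,186,-118],smax=.036)
E
```

```text
{'slide': [[0.17, 0.81, -0.01], [0.17, 0.81, -0.01], [0.17, 0.81, -0.01], [0.17, 0.81, -0.01], [0.16, 0.81, -0.01], [0.17, 0.81, -0.01], [0.16, 0.81, -0.01], [0.17, 0.82, -0.01], [0.16, 0.81, -0.02], [0.0, 0.0, 0.74], [0.0, 0.0, 0.74], [0.0, 0.0, 0.74]], 'spin': [-0.0, -0.0, -0.0, -0.0, -0.0, -0.0, -0.0, -0.0, -0.0, -0.0, -0.0, -0.0], 'gripper': [0.0, 0.0, 0.0, 0.0, 0.0, 0.0, 0.0, 0.0, 0.0, 0.0, 0.0, 0.0]}
{'slide': [[0.0, 0.0, 0.73]], 'spin': [-0.0], 'gripper': [0.0]}
end [ 394.  -203.3   72. ] -118.0
```

{"fn": "drive_tool", "kwargs": {
  "slide": [
    [0.17, 0.81, -0.01],
    [0.17, 0.81, -0.01],
    [0.17, 0.81, -0.01],
    [0.17, 0.81, -0.01],
    [0.16, 0.81, -0.01],
    [0.17, 0.81, -0.01],
    [0.16, 0.81, -0.01],
    [0.17, 0.82, -0.01],
    [0.16, 0.81, -0.02],
    [0, 0, 0.74],
    [0, 0, 0.74],
    [0, 0, 0.74]
  ],
  "spin": [0, 0, 0, 0, 0, 0, 0, 0, 0, 0, 0, 0],
  "gripper": [0, 0, 0, 0, 0, 0, 0, 0, 0, 0, 0, 0]
}}

```text
time_s: 28.7
position: [393.6, -203.4, 100.1]
tcp_rot: [3.047, -0.763, -0.0]
ft_force: [1.2, 0.5, 0.7]
grip_width: 0.1
finger_force: 0.0
```

{"fn": "drive_tool", "kwargs": {
  "slide": [
    [0, 0, 0.5],
    [0, 0, 0.23],
    [0, 0, 0],
    [0, 0, 0.2],
    [0, 0, 0.2],
    [0, 0, 0.2],
    [0, 0, 0.1],
    [0, 0, 0.05],
    [0, 0, 0]
  ],
  "spin": [0, 0, 0, 0, 0, 0, 0, 0, 0],
  "gripper": [0, 0, 0, 0, 0, 0, 0, 0, 0]
}}

```text
time_s: 29.6
position: [393.4, -202.9, 41.9]
tcp_rot: [-3.047, 0.762, 0.001]
ft_force: [-5.2, 2.1, 8.2]
grip_width: -0.1
finger_force: 4.1
```

```bash
python3 - <<'E'
from h import *
st(); look('side',['lamp_face','pedal_pad']); look('scene',['lamp_face','pedal_pad']); st()
E
```

```text
t 29.6 pos [ 393.4 -202.9   41.9] x [ 0.882 -0.47  -0.001] y [-0.47  -0.882 -0.   ] z [-0.001  0.001 -1.   ] w -0.1 ft [-5.2  2.1  8.2]
side lamp_face [([653.2, 89.0, 125.5], 0.63), ([729.6, -117.3, 2.0], 0.53)]
side pedal_pad [([393.3, -203.1, 40.6], 0.7)]
scene lamp_face [([651.6, 91.2, 126.8], 0.94)]
scene pedal_pad [([387.0, -200.0, 42.2], 0.96)]
t 29.9 pos [ 393.4 -202.9   42.1] x [ 0.882 -0.47  -0.001] y [-0.47  -0.882 -0.   ] z [-0.     0.001 -1.   ] w 0.3 ft [-6.6  1.8  8.1]
```

{"fn": "drive_tool", "kwargs": {
  "slide": [
    [0, 0, 0.06],
    [0, 0, 0.04],
    [0, 0, 0.03],
    [0, 0, 0]
  ],
  "spin": [0, 0, 0, 0],
  "gripper": [0, 0, 0, 0]
}}

```text
time_s: 30.3
position: [393.3, -202.9, 37.2]
tcp_rot: [-3.047, 0.762, 0.001]
ft_force: [-11.1, 5.3, 30.2]
grip_width: 0.1
finger_force: 14.9
```

{"fn": "drive_tool", "kwargs": {
  "slide": [
    [0, 0, 0.03],
    [0, 0, 0.02],
    [0, 0, 0]
  ],
  "spin": [0, 0, 0],
  "gripper": [0, 0, 0]
}}

```text
time_s: 30.6
position: [393.3, -203.0, 36.1]
tcp_rot: [-3.045, 0.762, 0.0]
ft_force: [-20.6, 11.8, 69.9]
grip_width: -0.4
finger_force: 34.6
```

On the stop, and pressing harder than needed. I'll back off about 1 mm and hold.

{"fn": "drive_tool", "kwargs": {
  "slide": [
    [0, 0, -0.03],
    [0, 0, 0],
    [0, 0, 0],
    [0, 0, 0],
    [0, 0, 0],
    [0, 0, 0],
    [0, 0, 0],
    [0, 0, 0],
    [0, 0, 0],
    [0, 0, 0],
    [0, 0, 0],
    [0, 0, 0]
  ],
  "spin": [0, 0, 0, 0, 0, 0, 0, 0, 0, 0, 0, 0],
  "gripper": [0, 0, 0, 0, 0, 0, 0, 0, 0, 0, 0, 0]
}}

```text
time_s: 31.8
position: [393.4, -202.9, 36.8]
tcp_rot: [-3.046, 0.762, 0.0]
ft_force: [-14.3, 7.3, 44.3]
grip_width: -0.2
finger_force: 21.8
```

{"fn": "drive_tool", "kwargs": {
  "slide": [
    [0, 0, 0],
    [0, 0, 0],
    [0, 0, 0],
    [0, 0, 0],
    [0, 0, 0],
    [0, 0, 0],
    [0, 0, 0],
    [0, 0, 0],
    [0, 0, 0],
    [0, 0, 0],
    [0, 0, 0],
    [0, 0, 0]
  ],
  "spin": [0, 0, 0, 0, 0, 0, 0, 0, 0, 0, 0, 0],
  "gripper": [0, 0, 0, 0, 0, 0, 0, 0, 0, 0, 0, 0]
}}

```text
time_s: 33.0
position: [393.4, -202.9, 36.8]
tcp_rot: [-3.046, 0.762, 0.0]
ft_force: [-14.0, 8.4, 43.5]
grip_width: -0.0
finger_force: 21.8
```

{"fn": "drive_tool", "kwargs": {
  "slide": [
    [0, 0, 0],
    [0, 0, 0],
    [0, 0, 0],
    [0, 0, -0.2],
    [0, 0, -0.3],
    [0, 0, -0.4],
    [0, 0, -0.8],
    [0, 0, -0.8],
    [0, 0, -0.8],
    [0, 0, 0]
  ],
  "spin": [0, 0, 0, 0, 0, 0, 0, 0, 0, 0],
  "gripper": [0, 0, 0, 0, 0, 0, 0, 0, 0, 0]
}}

```text
time_s: 34.0
position: [395.6, -203.5, 170.9]
tcp_rot: [-3.047, 0.76, -0.008]
ft_force: [-0.1, 0.0, 0.5]
grip_width: 0.1
finger_force: 0.0
```

```bash
python3 - <<'E'
from h import *
st()
for c in ['scene','side']:
    p,d=look(c,['lamp_face','pedal_pad','post_top','pad0'])
    tops(c,94,114,[540,740,-20,200],p,d)
c=(584,26.4); a0=-204.6
P=lambda a,z:[c[0]+120*np.cos(np.radians(a)),c[1]+120*np.sin(np.radians(a)),z,a+90]
z0=72-30-2-3.2-2+1.2+132
print(z0)
plan([P(a0,170)],0.53,start=[394,-203.3,z0,-118],smax=.036)
E
```

```text
t 34.0 pos [ 395.6 -203.5  170.9] x [ 0.883 -0.47   0.005] y [-0.47  -0.883 -0.002] z [ 0.005 -0.    -1.   ] w 0.1 ft [-0.1  0.   0.5]
scene lamp_face [([652.1, 89.1, 168.0], 0.57), ([606.0, 122.5, 29.2], 0.29)]
scene pedal_pad [([392.8, -203.8, 65.2], 0.67)]
scene post_top [([471.8, 72.5, 100.4], 0.71)]
scene pad0 [([654.8, 97.7, 29.3], 0.94), ([599.9, 125.4, 27.3], 0.94), ([678.2, 33.2, 26.8], 0.87), ([723.9, -116.3, 0.1], 0.74)]
side lamp_face [([653.6, 85.6, 166.5], 0.91)]
side pedal_pad [([394.1, -204.9, 67.6], 0.91)]
side post_top [([470.5, 75.7, 97.4], 0.73)]
side pad0 [([658.9, 93.7, 30.8], 0.86), ([680.8, 31.0, 27.4], 0.77), ([597.4, 126.0, 31.2], 0.76)]
side c [653.6  89.3 101.3] med [653.7  86.  103.9] n 73 ext [25.1 29.  11.5] uv [337. 199.]
168.0
{'slide': [[-0.17, -0.79, -0.01], [-0.16, -0.79, -0.0], [-0.16, -0.79, -0.01], [-0.15, -0.8, -0.0], [-0.14, -0.8, -0.01], [-0.14, -0.8, -0.0], [-0.14, -0.8, -0.01], [-0.13, -0.79, -0.0], [-0.12, -0.8, -0.01]], 'spin': [-0.05, -0.06, -0.05, -0.06, -0.05, -0.06, -0.05, -0.06, -0.05], 'gripper': [0.53, 0.53, 0.53, 0.53, 0.53, 0.53, 0.53, 0.53, 0.53]}
end [474.9  76.4 170. ] -114.6
```

```bash
python3 - <<'E'
from h import *
for c in ['scene','side']:
    p,d=snapshot(c); tops(c,15,114,[540,660,60,220],p,d,color=True)
s=p[140:300,230:440]; cv2.imwrite('pics/k1.png',cv2.resize(s,(735,560)))
E
```

```text
side c [649.9  86.2  95.8] med [649.3  81.3 100.2] n 76 ext [17.7 23.6 23.3] uv [336. 202.]
```

View pics/k1.png

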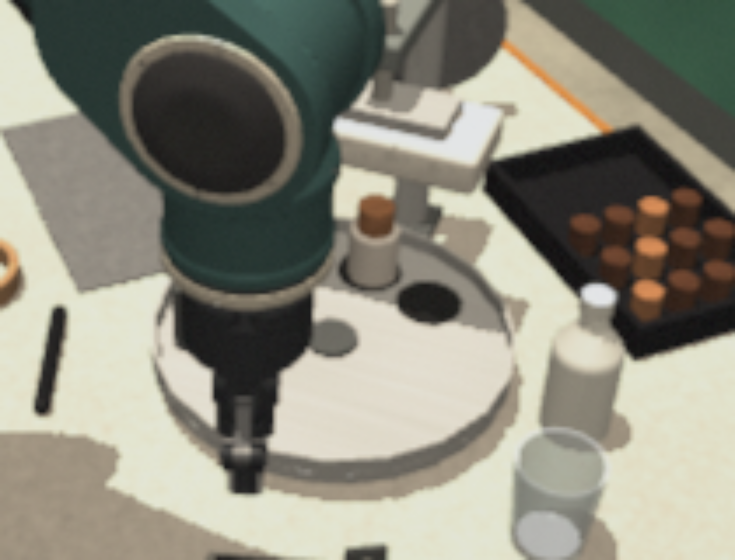

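The arm merely hides the left jar; the right one stands centred on its pad at (373,270). I'll turn the plate back.

```bash
python3 - <<'E'
from h import *
c=(584,26.4); a0=-204.6
P=lambda a,z:[c[0]+120*np.cos(np.radians(a)),c[1]+120*np.sin(np.radians(a)),z,a+90]
plan([P(a,58) for a in np.linspace(a0,-67,37)[1:]],0.4,start=P(a0,58))
E
```

```text
{'slide': [[0.01, 0.2, 0.0], [0.0, 0.2, 0.0], [0.01, 0.2, 0.0], [0.01, 0.2, 0.0], [0.0, 0.2, 0.0], [0.01, 0.2, 0.0], [0.01, 0.2, 0.0], [0.0, 0.2, 0.0], [0.01, 0.2, 0.0], [0.01, 0.2, 0.0], [0.0, 0.2, 0.0], [0.01, 0.2, 0.0]], 'spin': [-0.56, -0.55, -0.56, -0.55, -0.56, -0.56, -0.55, -0.56, -0.55, -0.56, -0.56, -0.55], 'gripper': [0.4, 0.4, 0.4, 0.4, 0.4, 0.4, 0.4, 0.4, 0.4, 0.4, 0.4, 0.4]}
{'slide': [[0.01, 0.2, 0.0], [0.0, 0.2, 0.0], [0.01, 0.2, 0.0], [0.01, 0.2, 0.0], [0.0, 0.2, 0.0], [0.01, 0.2, 0.0], [0.01, 0.2, 0.0], [0.0, 0.2, 0.0], [0.01, 0.2, 0.0], [0.01, 0.2, 0.0], [0.0, 0.2, 0.0], [0.01, 0.2, 0.0]], 'spin': [-0.56, -0.55, -0.56, -0.55, -0.56, -0.56, -0.55, -0.56, -0.55, -0.56, -0.56, -0.55], 'gripper': [0.4, 0.4, 0.4, 0.4, 0.4, 0.4, 0.4, 0.4, 0.4, 0.4, 0.4, 0.4]}
{'slide': [[0.01, 0.2, 0.0], [0.0, 0.2, 0.0], [0.01, 0.2, 0.0], [0.01, 0.2, 0.0], [0.0, 0.2, 0.0], [0.01, 0.2, 0.0], [0.01, 0.2, 0.0], [0.0, 0.2, 0.0], [0.01, 0.2, 0.0], [0.01, 0.2, 0.0], [0.0, 0.2, 0.0], [0.01, 0.2, 0.0]], 'spin': [-0.56, -0.55, -0.56, -0.56, -0.55, -0.56, -0.55, -0.56, -0.56, -0.55, -0.56, -0.55], 'gripper': [0.4, 0.4, 0.4, 0.4, 0.4, 0.4, 0.4, 0.4, 0.4, 0.4, 0.4, 0.4]}
end [630.9 -84.1  58. ] 23.0
```

{"fn": "drive_tool", "kwargs": {
  "slide": [
    [-0.17, -0.79, -0.01],
    [-0.16, -0.79, 0],
    [-0.16, -0.79, -0.01],
    [-0.15, -0.8, 0],
    [-0.14, -0.8, -0.01],
    [-0.14, -0.8, 0],
    [-0.14, -0.8, -0.01],
    [-0.13, -0.79, 0],
    [-0.12, -0.8, -0.01],
    [0, 0, 0]
  ],
  "spin": [-0.05, -0.06, -0.05, -0.06, -0.05, -0.06, -0.05, -0.06, -0.05, 0],
  "gripper": [0.53, 0.53, 0.53, 0.53, 0.53, 0.53, 0.53, 0.53, 0.53, 0.53]
}}

```text
time_s: 35.6
position: [475.8, 80.2, 169.8]
tcp_rot: [3.07, -0.663, 0.0]
ft_force: [-0.1, -1.4, -0.5]
grip_width: 45.2
finger_force: 0.0
```

{"fn": "drive_tool", "kwargs": {
  "slide": [
    [0, 0, 0],
    [0, 0, 0.7],
    [0, 0, 0.7],
    [0, 0, 0.7],
    [0, 0, 0.5],
    [0, 0, 0.2],
    [0, 0, 0],
    [0, 0, 0]
  ],
  "spin": [0, 0, 0, 0, 0, 0, 0, 0],
  "gripper": [0.53, 0.53, 0.53, 0.53, 0.53, 0.53, 0.4, 0.4]
}}

```text
time_s: 36.4
position: [475.5, 76.1, 58.9]
tcp_rot: [-3.068, 0.673, -0.001]
ft_force: [0.1, -0.2, 0.1]
grip_width: 34.5
finger_force: 0.0
```

{"fn": "drive_tool", "kwargs": {
  "slide": [
    [0.01, 0.2, 0],
    [0, 0.2, 0],
    [0.01, 0.2, 0],
    [0.01, 0.2, 0],
    [0, 0.2, 0],
    [0.01, 0.2, 0],
    [0.01, 0.2, 0],
    [0, 0.2, 0],
    [0.01, 0.2, 0],
    [0.01, 0.2, 0],
    [0, 0.2, 0],
    [0.01, 0.2, 0]
  ],
  "spin": [-0.56, -0.55, -0.56, -0.55, -0.56, -0.56, -0.55, -0.56, -0.55, -0.56, -0.56, -0.55],
  "gripper": [0.4, 0.4, 0.4, 0.4, 0.4, 0.4, 0.4, 0.4, 0.4, 0.4, 0.4, 0.4]
}}

```text
time_s: 37.6
position: [472.8, -17.4, 59.3]
tcp_rot: [3.087, 0.581, 0.003]
ft_force: [0.3, -0.4, 0.8]
grip_width: 34.3
finger_force: 0.0
```

{"fn": "drive_tool", "kwargs": {
  "slide": [
    [0.01, 0.2, 0],
    [0, 0.2, 0],
    [0.01, 0.2, 0],
    [0.01, 0.2, 0],
    [0, 0.2, 0],
    [0.01, 0.2, 0],
    [0.01, 0.2, 0],
    [0, 0.2, 0],
    [0.01, 0.2, 0],
    [0.01, 0.2, 0],
    [0, 0.2, 0],
    [0.01, 0.2, 0]
  ],
  "spin": [-0.56, -0.55, -0.56, -0.55, -0.56, -0.56, -0.55, -0.56, -0.55, -0.56, -0.56, -0.55],
  "gripper": [0.4, 0.4, 0.4, 0.4, 0.4, 0.4, 0.4, 0.4, 0.4, 0.4, 0.4, 0.4]
}}

```text
time_s: 38.8
position: [538.1, -84.8, 59.4]
tcp_rot: [2.616, 1.737, 0.001]
ft_force: [0.4, 0.5, 0.2]
grip_width: 34.0
finger_force: 0.0
```

{"fn": "drive_tool", "kwargs": {
  "slide": [
    [0.01, 0.2, 0],
    [0, 0.2, 0],
    [0.01, 0.2, 0],
    [0.01, 0.2, 0],
    [0, 0.2, 0],
    [0.01, 0.2, 0],
    [0.01, 0.2, 0],
    [0, 0.2, 0],
    [0.01, 0.2, 0],
    [0.01, 0.2, 0],
    [0, 0.2, 0],
    [0.01, 0.2, 0]
  ],
  "spin": [-0.56, -0.55, -0.56, -0.56, -0.55, -0.56, -0.55, -0.56, -0.56, -0.55, -0.56, -0.55],
  "gripper": [0.4, 0.4, 0.4, 0.4, 0.4, 0.4, 0.4, 0.4, 0.4, 0.4, 0.4, 0.4]
}}

```text
time_s: 40.0
position: [631.6, -84.8, 59.6]
tcp_rot: [1.732, 2.618, -0.001]
ft_force: [-0.2, 0.3, -0.7]
grip_width: 34.2
finger_force: 0.0
```

{"fn": "drive_tool", "kwargs": {
  "slide": [
    [0, 0, 0],
    [0, 0, 0],
    [0, 0, 0],
    [0, 0, -0.6],
    [0, 0, -0.8],
    [0, 0, -0.9],
    [0, 0, -0.9],
    [0, 0, 0]
  ],
  "spin": [0, 0, 0, 0, 0, 0, 0, 0],
  "gripper": [0.4, 0.53, 0.53, 0.53, 0.53, 0.53, 0.53, 0.53]
}}

```text
time_s: 40.8
position: [632.6, -84.9, 191.3]
tcp_rot: [1.735, 2.611, 0.005]
ft_force: [0.5, -0.1, -1.1]
grip_width: 45.3
finger_force: 0.0
```

```bash
python3 - <<'E'
from h import *
st()
for c in ['scene','side']:
    p,d=look(c,['post_top','pad0','box0'],k=6); tops(c,94,114,[440,560,-80,150],p,d,color=True)
    tops(c,24,40,[500,680,190,480],p,d)
# view pose above mat: camera leads tool x; heading 0 => camera at y+83, looks toward -y
plan([[500,100,300,0],[500,290,300,0]],0.65,start=[630.9,-84.1,186,23],smax=.04)
E
```

```text
t 40.8 pos [632.6 -84.9 191.3] x [-0.387  0.922 -0.003] y [0.922 0.387 0.006] z [ 0.007 -0.001 -1.   ] w 45.3 ft [ 0.5 -0.1 -1.1]
scene post_top [([627.7, -86.6, 99.6], 0.81), ([723.2, -119.0, 0.5], 0.59)]
scene pad0 [([509.3, 89.3, 30.7], 0.96), ([484.9, 32.9, 30.9], 0.78), ([505.8, -25.1, 25.9], 0.57)]
scene box0 [([420.3, 589.3, -0.7], 0.92), ([182.0, 323.9, 0.8], 0.79), ([587.4, 429.0, -0.1], 0.6), ([604.8, 330.1, 0.8], 0.59), ([589.8, 249.9, 4.1], 0.58)]
scene c [498.9 -23.8 102.4] med [499.9 -23.  103.9] n 108 ext [28.3 28.8 12.4] uv [244. 197.]
scene c [484.6  37.6 103. ] med [486.9  37.9 104.1] n 107 ext [29.  28.4  9.9] uv [266. 204.]
scene c [588.6 253.1  33.2] med [589.6 253.7  33.7] n 814 ext [86.4 59.  10.5] uv [314. 285.]
scene c [602.7 335.3  33.2] med [603.6 335.3  33.8] n 846 ext [85.  59.3  9.9] uv [339. 305.]
scene c [592.3 428.9  33.8] med [594.1 429.4  34.6] n 896 ext [86.  62.8  9.9] uv [374. 321.]
side post_top [([629.1, -83.7, 95.7], 0.89)]
side pad0 [([501.3, -25.9, 33.9], 0.86), ([509.5, 90.8, 28.2], 0.74), ([488.3, 33.7, 28.1], 0.57)]
side box0 [([178.0, 32
[... 258 characters left out ...]
[496.3 -32.5 103.9] n 88 ext [24.3 25.8 12.7] uv [307. 239.]
side c [590.1 424.1  31.5] med [589.8 419.4  33.9] n 295 ext [85.9 64.6 11.3] uv [274. 168.]
side c [594.  286.5  31.5] med [593.4 275.   33.8] n 719 ext [ 96.5 139.   12.8] uv [292. 189.]
{'slide': [[0.79, -0.17, -0.41], [0.78, -0.22, -0.41], [0.76, -0.26, -0.41], [0.75, -0.31, -0.4], [0.73, -0.35, -0.41], [0.7, -0.39, -0.4], [0.68, -0.43, -0.41], [0.95, -0.0, 0.0], [0.95, -0.0, 0.0], [0.95, -0.0, 0.0], [0.95, -0.0, 0.0], [0.95, -0.0, 0.0]], 'spin': [0.48, 0.48, 0.48, 0.48, 0.48, 0.47, 0.48, -0.0, -0.0, -0.0, -0.0, -0.0], 'gripper': [0.65, 0.65, 0.65, 0.65, 0.65, 0.65, 0.65, 0.65, 0.65, 0.65, 0.65, 0.65]}
end [500. 290. 300.] -0.0
```

```bash
python3 - <<'E'
from h import *
plan([[480,0,260,55],[545,335,290,90]],0.65,start=[630.9,-84.1,186,23],smax=.042)
E
```

```text
{'slide': [[0.68, -0.53, -0.37], [0.74, -0.45, -0.37], [0.78, -0.37, -0.37], [0.82, -0.28, -0.37], [0.84, -0.18, -0.37], [0.39, 0.87, -0.08], [0.33, 0.89, -0.08], [0.26, 0.91, -0.08], [0.2, 0.93, -0.08], [0.14, 0.94, -0.09], [0.08, 0.94, -0.08], [0.01, 0.95, -0.09]], 'spin': [-0.93, -0.93, -0.93, -0.93, -0.93, -0.57, -0.57, -0.56, -0.57, -0.56, -0.57, -0.56], 'gripper': [0.65, 0.65, 0.65, 0.65, 0.65, 0.65, 0.65, 0.65, 0.65, 0.65, 0.65, 0.65]}
{'slide': [[-0.05, 0.94, -0.08], [-0.12, 0.94, -0.09]], 'spin': [-0.57, -0.56], 'gripper': [0.65, 0.65]}
end [545. 335. 290.] 90.0
```

{"fn": "drive_tool", "kwargs": {
  "slide": [
    [0.68, -0.53, -0.37],
    [0.74, -0.45, -0.37],
    [0.78, -0.37, -0.37],
    [0.82, -0.28, -0.37],
    [0.84, -0.18, -0.37],
    [0.39, 0.87, -0.08],
    [0.33, 0.89, -0.08],
    [0.26, 0.91, -0.08],
    [0.2, 0.93, -0.08],
    [0.14, 0.94, -0.09],
    [0.08, 0.94, -0.08],
    [0.01, 0.95, -0.09]
  ],
  "spin": [-0.93, -0.93, -0.93, -0.93, -0.93, -0.57, -0.57, -0.56, -0.57, -0.56, -0.57, -0.56],
  "gripper": [0.65, 0.65, 0.65, 0.65, 0.65, 0.65, 0.65, 0.65, 0.65, 0.65, 0.65, 0.65]
}}

```text
time_s: 42.4
position: [531.2, 262.3, 283.0]
tcp_rot: [-0.213, -3.134, 0.001]
ft_force: [-0.2, -0.8, -0.2]
grip_width: 55.7
finger_force: 0.0
```

{"fn": "drive_tool", "kwargs": {
  "slide": [
    [-0.05, 0.94, -0.08],
    [-0.12, 0.94, -0.09],
    [0, 0, 0],
    [0, 0, 0],
    [0, 0, 0],
    [0, 0, 0]
  ],
  "spin": [-0.57, -0.56, 0, 0, 0, 0],
  "gripper": [0.65, 0.65, 0.65, 0.65, 0.65, 0.65]
}}

```text
time_s: 43.0
position: [546.0, 334.0, 290.1]
tcp_rot: [0.007, 3.142, -0.001]
ft_force: [-0.4, 0.4, 0.2]
grip_width: 55.7
finger_force: 0.0
```

```bash
cat >> h.py <<'E'
def boxes(name,p,d,zlo=28,zhi=40,roi=(500,690,190,490)):
    T=pose(name); c,K,D=cam(name); vv,uu=np.mgrid[:420,:560]
    q=cv2.undistortPoints(np.stack([uu,vv],-1).reshape(-1,1,2).astype(float),K,D).reshape(420,560,2)
    W=(np.dstack([q,np.ones((420,560))])*d[...,None])@T[:3,:3].T+T[:3,3]
    m=(d>0)&(W[...,2]>zlo)&(W[...,2]<zhi)&(W[...,0]>roi[0])&(W[...,0]<roi[1])&(W[...,1]>roi[2])&(W[...,1]<roi[3])
    n,L=cv2.connectedComponents(m.astype(np.uint8))
    for i in range(1,n):
        k=L==i
        if k.sum()<800: continue
        (cx,cy),(w,h),a=cv2.minAreaRect(W[k][:,:2].astype(np.float32))
        if w<h: w,h,a=h,w,a+90
        a=(a+90)%180-90; u=np.array([np.cos(np.radians(a)),np.sin(np.radians(a))])
        print('box',round(cx,1),round(cy,1),'size',round(w,1),round(h,1),'yaw',round(a,1),'z',np.median(W[k][:,2]).round(1),'jar at',(np.array([cx,cy])-87*u).round(1))
E
python3 - <<'E'
from h import *
st(); p,d=snapshot('wrist'); cv2.imwrite('pics/w5.png',p); boxes('wrist',p,d)
p,d=snapshot('scene'); boxes('scene',p,d)
E
```

```text
t 43.0 pos [546.  334.  290.1] x [-1.     0.004 -0.   ] y [ 0.004  1.    -0.   ] z [ 0. -0. -1.] w 55.7 ft [-0.4  0.4  0.2]
box 587.0 250.0 size 88.9 62.8 yaw 2.7 z 33.6 jar at [500.1 246. ]
box 590.3 428.2 size 89.3 61.6 yaw -9.1 z 33.7 jar at [504.4 441.9]
box 601.9 332.5 size 90.2 62.1 yaw -3.0 z 33.8 jar at [515.1 337. ]
box 602.0 335.2 size 93.3 62.6 yaw -2.8 z 33.7 jar at [515.1 339.5]
box 590.3 429.0 size 93.2 63.1 yaw -9.2 z 34.9 jar at [504.4 442.9]
```

View pics/w5.png

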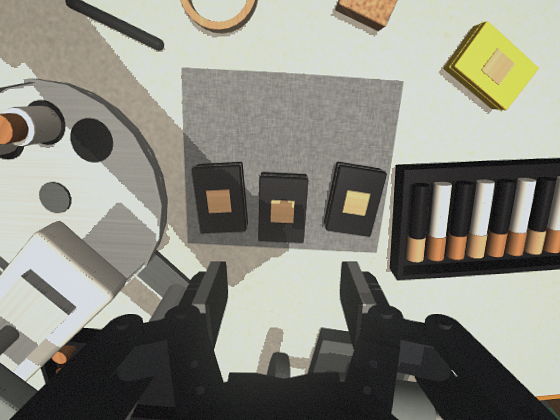

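The boxes and target spots are clear: the black boxes are at pixels (219,198), (283,208) and (355,198), and the yellow one at (490,65) stays out of it. I'll fetch the right-pad jar.

```bash
python3 - <<'E'
from h import *
plan([[485,190,230,50],[499.8,-26,170,0],[499.8,-26,48.8,0]],0.65,start=[545,335,290,90],smax=.04)
print('carry'); plan([[485,30,175,0],[490,170,175,45],[500.3,246,140,90],[500.3,246,21,90]],0.35,start=[499.8,-26,170,0],smax=.032)
E
```

```text
{'slide': [[0.21, -0.52, 0.21], [0.16, -0.54, 0.22], [0.11, -0.55, 0.21], [0.05, -0.56, 0.22], [-0.0, -0.56, 0.21], [-0.06, -0.56, 0.22], [-0.11, -0.54, 0.21], [-0.47, -0.49, 0.19], [-0.52, -0.43, 0.19], [-0.56, -0.37, 0.19], [-0.6, -0.31, 0.19], [-0.63, -0.24, 0.19]], 'spin': [0.83, 0.83, 0.83, 0.83, 0.83, 0.83, 0.84, 0.91, 0.91, 0.91, 0.91, 0.91], 'gripper': [0.65, 0.65, 0.65, 0.65, 0.65, 0.65, 0.65, 0.65, 0.65, 0.65, 0.65, 0.65]}
{'slide': [[-0.66, -0.18, 0.18], [-0.67, -0.1, 0.19], [-0.68, -0.03, 0.18], [0.0, 0.0, 0.76], [0.0, 0.0, 0.76], [0.0, 0.0, 0.76], [0.0, 0.0, 0.75]], 'spin': [0.91, 0.9, 0.91, -0.0, -0.0, -0.0, -0.0], 'gripper': [0.65, 0.65, 0.65, 0.65, 0.65, 0.65, 0.65]}
end [499.8 -26.1  48.8] -0.0
carry
{'slide': [[0.7, -0.19, -0.06], [0.7, -0.18, -0.06], [0.5, 0.02, -0.0], [0.49, 0.07, -0.0], [0.48, 0.13, -0.0], [0.47, 0.18, -0.0], [0.44, 0.23, -0.0], [0.42, 0.28, -0.0], [0.38, 0.33, -0.0], [0.17, 0.22, 0.12], [0.14, 0.24, 0.12], [0.11, 0.25, 0.13]], 'spin': [-0.0, -0.0, -0.93, -0.94, -0.93, -0.94, -0.93, -0.94, -0.93, -0.94, -0.93, -0.94], 'gripper': [0.35, 0.35, 0.35, 0.35, 0.35, 0.35, 0.35, 0.35, 0.35, 0.35, 0.35, 0.35]}
{'slide': [[0.08, 0.26, 0.12], [0.06, 0.27, 0.13], [0.02, 0.27, 0.12], [-0.0, 0.27, 0.13], [-0.0, 0.0, 0.74], [-0.0, 0.0, 0.74], [-0.0, 0.0, 0.75], [-0.0, 0.0, 0.75]], 'spin': [-0.93, -0.94, -0.93, -0.94, 0.0, 0.0, 0.0, 0.0], 'gripper': [0.35, 0.35, 0.35, 0.35, 0.35, 0.35, 0.35, 0.35]}
end [500.3 246.   20.8] 90.0
```

{"fn": "drive_tool", "kwargs": {
  "slide": [
    [0.21, -0.52, 0.21],
    [0.16, -0.54, 0.22],
    [0.11, -0.55, 0.21],
    [0.05, -0.56, 0.22],
    [0, -0.56, 0.21],
    [-0.06, -0.56, 0.22],
    [-0.11, -0.54, 0.21],
    [-0.47, -0.49, 0.19],
    [-0.52, -0.43, 0.19],
    [-0.56, -0.37, 0.19],
    [-0.6, -0.31, 0.19],
    [-0.63, -0.24, 0.19]
  ],
  "spin": [0.83, 0.83, 0.83, 0.83, 0.83, 0.83, 0.84, 0.91, 0.91, 0.91, 0.91, 0.91],
  "gripper": [0.65, 0.65, 0.65, 0.65, 0.65, 0.65, 0.65, 0.65, 0.65, 0.65, 0.65, 0.65]
}}

```text
time_s: 44.3
position: [494.5, 54.1, 192.2]
tcp_rot: [1.841, 2.545, 0.001]
ft_force: [0.7, 0.7, -0.3]
grip_width: 55.6
finger_force: 0.0
```

{"fn": "drive_tool", "kwargs": {
  "slide": [
    [-0.66, -0.18, 0.18],
    [-0.67, -0.1, 0.19],
    [-0.68, -0.03, 0.18],
    [0, 0, 0],
    [0, 0, 0],
    [0, 0, 0],
    [0, 0, 0]
  ],
  "spin": [0.91, 0.9, 0.91, 0, 0, 0, 0],
  "gripper": [0.65, 0.65, 0.65, 0.65, 0.65, 0.65, 0.65]
}}

```text
time_s: 45.0
position: [499.7, -25.1, 170.4]
tcp_rot: [2.222, 2.221, 0.001]
ft_force: [1.1, 0.2, -0.1]
grip_width: 55.3
finger_force: 0.0
```

```bash
python3 - <<'E'
from h import *
st(); tops('wrist',94,112,[440,560,-80,120],color=True)
E
```

```text
t 45.0 pos [499.7 -25.1 170.4] x [0.001 1.    0.   ] y [ 1.    -0.001  0.   ] z [ 0.  0. -1.] w 55.3 ft [ 1.1  0.2 -0.1]
wrist c [485.   34.9 104.4] med [484.9  35.2 104.4] n 1812 ext [26.4 26.3  2.5] uv [261. 137.]
wrist c [498.6 -26.6 104.4] med [498.7 -26.2 104.5] n 1392 ext [26.3 26.2  2.4] uv [283. 227.]
```

{"fn": "drive_tool", "kwargs": {
  "slide": [
    [0, 0, 0.7],
    [0, 0, 0.8],
    [0, 0, 0.8],
    [0, 0, 0.5],
    [0, 0, 0.2],
    [0, 0, 0],
    [0, 0, 0]
  ],
  "spin": [0, 0, 0, 0, 0, 0, 0],
  "gripper": [0.65, 0.65, 0.65, 0.65, 0.65, 0.65, 0.65]
}}

```text
time_s: 45.75
position: [500.2, -25.9, 51.0]
tcp_rot: [2.223, 2.218, 0.001]
ft_force: [-0.2, -0.7, -0.3]
grip_width: 55.4
finger_force: 0.0
```

{"fn": "drive_tool", "kwargs": {
  "slide": [
    [0, 0, 0],
    [0, 0, 0],
    [0, 0, 0],
    [0, 0, 0],
    [0, 0, 0],
    [0, 0, 0],
    [0, 0, -0.3],
    [0, 0, -0.6],
    [0, 0, -0.8],
    [0, 0, -0.8],
    [0, 0, -0.5],
    [0, 0, 0]
  ],
  "spin": [0, 0, 0, 0, 0, 0, 0, 0, 0, 0, 0, 0],
  "gripper": [0.35, 0.35, 0.35, 0.35, 0.35, 0.35, 0.35, 0.35, 0.35, 0.35, 0.35, 0.35],
  "squeeze": 35
}}

```text
time_s: 46.95
position: [501.0, -26.0, 173.8]
tcp_rot: [2.222, 2.216, 0.007]
ft_force: [-0.3, 0.1, -2.5]
grip_width: 43.0
finger_force: 36.3
```

{"fn": "drive_tool", "kwargs": {
  "slide": [
    [0.7, -0.19, -0.06],
    [0.7, -0.18, -0.06],
    [0.5, 0.02, 0],
    [0.49, 0.07, 0],
    [0.48, 0.13, 0],
    [0.47, 0.18, 0],
    [0.44, 0.23, 0],
    [0.42, 0.28, 0],
    [0.38, 0.33, 0],
    [0.17, 0.22, 0.12],
    [0.14, 0.24, 0.12],
    [0.11, 0.25, 0.13]
  ],
  "spin": [0, 0, -0.93, -0.94, -0.93, -0.94, -0.93, -0.94, -0.93, -0.94, -0.93, -0.94],
  "gripper": [0.35, 0.35, 0.35, 0.35, 0.35, 0.35, 0.35, 0.35, 0.35, 0.35, 0.35, 0.35]
}}

```text
time_s: 48.15
position: [494.6, 203.2, 159.8]
tcp_rot: [-0.696, -3.063, 0.001]
ft_force: [0.4, -0.8, -2.4]
grip_width: 42.8
finger_force: 36.3
```

{"fn": "drive_tool", "kwargs": {
  "slide": [
    [0.08, 0.26, 0.12],
    [0.06, 0.27, 0.13],
    [0.02, 0.27, 0.12],
    [0, 0.27, 0.13],
    [0, 0, 0],
    [0, 0, 0],
    [0, 0, 0],
    [0, 0, 0]
  ],
  "spin": [-0.93, -0.94, -0.93, -0.94, 0, 0, 0, 0],
  "gripper": [0.35, 0.35, 0.35, 0.35, 0.35, 0.35, 0.35, 0.35]
}}

```text
time_s: 48.95
position: [500.9, 245.4, 140.4]
tcp_rot: [0.007, 3.141, -0.0]
ft_force: [-0.0, -0.1, -1.8]
grip_width: 43.0
finger_force: 36.3
```

```bash
python3 - <<'E'
from h import *
head(); p,d=snapshot('wrist'); boxes('wrist',p,d)
E
```

```text
t 48.95 pos [500.9 245.4 140.4] x [-1.     0.005 -0.   ] y [ 0.005  1.    -0.   ] z [ 0. -0. -1.] w 43.0 ft [-0.  -0.1 -1.8]
box 590.2 427.8 size 91.3 63.4 yaw -8.8 z 33.5 jar at [504.2 441.1]
box 583.6 333.2 size 62.0 54.7 yaw 86.5 z 33.4 jar at [578.3 246.4]
```

{"fn": "drive_tool", "kwargs": {
  "slide": [
    [0, 0, 0.7],
    [0, 0, 0.8],
    [0, 0, 0.7],
    [0, 0, 0.4],
    [0, 0, 0.2],
    [0, 0, 0.08],
    [0, 0, 0.06],
    [0, 0, 0],
    [0, 0, 0]
  ],
  "spin": [0, 0, 0, 0, 0, 0, 0, 0, 0],
  "gripper": [0.35, 0.35, 0.35, 0.35, 0.35, 0.35, 0.35, 0.35, 0.35]
}}

```text
time_s: 49.9
position: [501.4, 246.2, 23.5]
tcp_rot: [0.004, 3.14, 0.001]
ft_force: [-0.3, -0.7, 2.2]
grip_width: 43.0
finger_force: 36.7
```

{"fn": "drive_tool", "kwargs": {
  "slide": [
    [0, 0, 0],
    [0, 0, 0],
    [0, 0, 0],
    [0, 0, 0],
    [0, 0, -0.4],
    [0, 0, -0.8],
    [0, 0, -0.9],
    [0, 0, -0.9],
    [0, 0, -0.94],
    [0, 0, 0]
  ],
  "spin": [0, 0, 0, 0, 0, 0, 0, 0, 0, 0],
  "gripper": [0.65, 0.65, 0.65, 0.65, 0.65, 0.65, 0.65, 0.65, 0.65, 0.65]
}}

```text
time_s: 50.9
position: [502.7, 247.0, 184.9]
tcp_rot: [0.004, 3.135, 0.005]
ft_force: [0.6, 0.4, -1.2]
grip_width: 55.0
finger_force: 0.0
```

```bash
python3 - <<'E'
from h import *
st(); snapshot('side'); snapshot('side'); st(); p,d=snapshot('wrist'); boxes('wrist',p,d); tops('wrist',66,82,[440,560,200,400],p,d); 
p,d=snapshot('scene'); tops('scene',66,82,[440,560,200,400],p,d); boxes('scene',p,d); tops('scene',94,114,[440,560,-80,150],p,d,color=True)
plan([[485,150,180,50],[485,35.2,170,0]],0.65,start=[500.3,246,180,90],smax=.036)
print('carry');plan([[485,120,175,0],[490,230,175,45],[515.3,337,140,90]],0.35,start=[485,35.2,170,0],smax=.032)
E
```

```text
t 50.9 pos [502.7 247.  184.9] x [-1.     0.003 -0.006] y [0.003 1.    0.003] z [ 0.006  0.003 -1.   ] w 55.0 ft [ 0.6  0.4 -1.2]
t 51.0 pos [501.  246.  180.7] x [-1.     0.003 -0.001] y [0.003 1.    0.001] z [ 0.001  0.001 -1.   ] w 55.5 ft [ 0.3  0.5 -0.5]
box 589.7 426.8 size 91.1 64.0 yaw -8.9 z 32.2 jar at [503.8 440.3]
box 586.8 249.7 size 90.1 62.2 yaw 2.5 z 32.3 jar at [499.8 245.9]
box 600.4 331.7 size 90.1 62.5 yaw -3.7 z 32.1 jar at [513.6 337.3]
wrist c [501.1 246.2  73.2] med [500.6 245.9  75.5] n 1201 ext [27.8 26.8  7.1] uv [283. 208.]
scene c [502.5 249.5  74.5] med [504.  249.6  76.5] n 118 ext [27.8 27.1 10.1] uv [331. 252.]
box 602.6 335.8 size 92.0 63.4 yaw -2.8 z 33.7 jar at [515.7 340. ]
box 591.4 428.8 size 92.8 63.1 yaw -9.2 z 34.6 jar at [505.5 442.7]
scene c [465.4  49.2 102. ] med [466.8  48.8 104.6] n 110 ext [28.2 27.5 12.8] uv [273. 201.]
{'slide': [[0.05, -0.34, 0.0], [0.02, -0.35, 0.0], [-0.01, -0.35, 0.0], [-0.05, -0.34, 0.0], [-0.08, -0.34, 0.0], [-0.12, -0.33, 0.0], [-0.14, -0.31, 0.0], [-0.23, -0.27, 0.03], [-0.26, -0.25, 0.03], [-0.29, -0.22, 0.0
[... 334 characters left out ...]
.65, 0.65, 0.65]}
end [485.   35.1 170. ] -0.0
carry
{'slide': [[0.71, 0.0, -0.04], [0.7, 0.0, -0.04], [0.71, 0.0, -0.05], [0.39, 0.02, 0.0], [0.39, 0.06, 0.0], [0.38, 0.1, 0.0], [0.37, 0.15, 0.0], [0.34, 0.19, 0.0], [0.32, 0.22, 0.0], [0.3, 0.26, 0.0], [0.21, 0.33, 0.13], [0.17, 0.36, 0.12]], 'spin': [-0.0, -0.0, -0.0, -0.93, -0.94, -0.93, -0.94, -0.93, -0.94, -0.93, -0.94, -0.93], 'gripper': [0.35, 0.35, 0.35, 0.35, 0.35, 0.35, 0.35, 0.35, 0.35, 0.35, 0.35, 0.35]}
{'slide': [[0.13, 0.37, 0.13], [0.08, 0.38, 0.12], [0.04, 0.39, 0.13], [-0.0, 0.39, 0.12], [-0.05, 0.39, 0.13]], 'spin': [-0.94, -0.93, -0.94, -0.93, -0.94], 'gripper': [0.35, 0.35, 0.35, 0.35, 0.35]}
end [515.1 336.9 140. ] 90.0
```

The jar has been knocked to about (466,48) on the plate, still upright. I'll keep heading 90 for the pick and check from above.

```bash
python3 - <<'E'
from h import *
plan([[466,47.5,172,90]],0.65,start=[500.3,246,180,90],smax=.034)
E
```

```text
{'slide': [[0.14, -0.83, 0.03], [0.14, -0.83, 0.03], [0.14, -0.83, 0.04], [0.15, -0.82, 0.03], [0.14, -0.83, 0.04], [0.15, -0.82, 0.03]], 'spin': [-0.0, -0.0, -0.0, -0.0, -0.0, -0.0], 'gripper': [0.65, 0.65, 0.65, 0.65, 0.65, 0.65]}
end [465.9  47.6 172. ] 90.0
```

{"fn": "drive_tool", "kwargs": {
  "slide": [
    [0.14, -0.83, 0.03],
    [0.14, -0.83, 0.03],
    [0.14, -0.83, 0.04],
    [0.15, -0.82, 0.03],
    [0.14, -0.83, 0.04],
    [0.15, -0.82, 0.03],
    [0, 0, 0],
    [0, 0, 0],
    [0, 0, 0],
    [0, 0, 0]
  ],
  "spin": [0, 0, 0, 0, 0, 0, 0, 0, 0, 0],
  "gripper": [0.65, 0.65, 0.65, 0.65, 0.65, 0.65, 0.65, 0.65, 0.65, 0.65]
}}

```text
time_s: 52.1
position: [465.8, 48.5, 171.8]
tcp_rot: [-0.002, -3.141, 0.0]
ft_force: [0.3, -1.0, -0.2]
grip_width: 55.4
finger_force: 0.0
```

```bash
python3 - <<'E'
from h import *
st(); p,d=snapshot('wrist'); tops('wrist',94,112,[420,560,-80,120],p,d,color=True); cv2.imwrite('pics/w6.png',p)
E
```

```text
t 52.1 pos [465.8  48.5 171.8] x [-1.     0.001  0.001] y [ 0.001  1.    -0.   ] z [-0.001 -0.    -1.   ] w 55.4 ft [ 0.3 -1.  -0.2]
wrist c [463.8  45.8 104.4] med [463.5  45.8 104.6] n 1412 ext [26.2 26.4  2.5] uv [279. 222.]
```

View pics/w6.png

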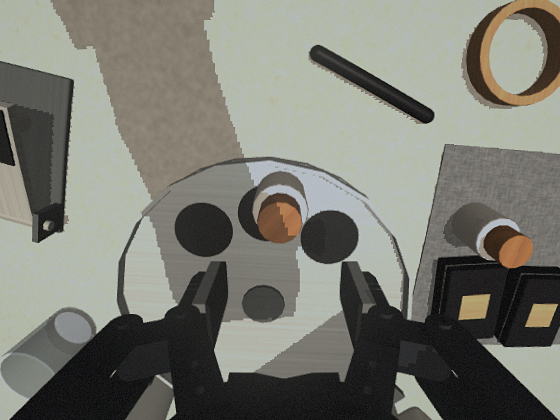

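The knocked jar stands upright at (280,215), resting partly off the middle pad. Now the grasp.

{"fn": "drive_tool", "kwargs": {
  "slide": [
    [0.04, -0.03, 0],
    [0, 0, 0.7],
    [0, 0, 0.8],
    [0, 0, 0.8],
    [0, 0, 0.5],
    [0, 0, 0.25],
    [0, 0, 0],
    [0, 0, 0]
  ],
  "spin": [0, 0, 0, 0, 0, 0, 0, 0],
  "gripper": [0.65, 0.65, 0.65, 0.65, 0.65, 0.65, 0.65, 0.65]
}}

```text
time_s: 52.95
position: [464.7, 46.6, 50.8]
tcp_rot: [0.004, 3.141, 0.0]
ft_force: [1.1, -0.8, 0.5]
grip_width: 55.8
finger_force: 0.0
```

{"fn": "drive_tool", "kwargs": {
  "slide": [
    [0, 0, 0],
    [0, 0, 0],
    [0, 0, 0],
    [0, 0, 0],
    [0, 0, 0],
    [0, 0, 0],
    [0, 0, -0.3],
    [0, 0, -0.6],
    [0, 0, -0.8],
    [0, 0, -0.8],
    [0, 0, -0.5],
    [0, 0, 0]
  ],
  "spin": [0, 0, 0, 0, 0, 0, 0, 0, 0, 0, 0, 0],
  "gripper": [0.35, 0.35, 0.35, 0.35, 0.35, 0.35, 0.35, 0.35, 0.35, 0.35, 0.35, 0.35],
  "squeeze": 35
}}

```text
time_s: 54.15
position: [465.7, 46.6, 173.8]
tcp_rot: [0.004, 3.136, 0.001]
ft_force: [0.1, -0.5, -2.1]
grip_width: 43.1
finger_force: 36.1
```

```bash
python3 - <<'E'
from h import *
st(); plan([[485,200,175,90],[514.7,337,140,90]],0.35,start=[464.3,46.4,170,90],smax=.032)
E
```

```text
t 54.15 pos [465.7  46.6 173.8] x [-1.     0.003 -0.006] y [0.003 1.    0.001] z [ 0.006  0.001 -1.   ] w 43.1 ft [ 0.1 -0.5 -2.1]
{'slide': [[-0.1, 0.77, -0.02], [-0.1, 0.77, -0.03], [-0.11, 0.77, -0.02], [-0.1, 0.76, -0.03], [-0.11, 0.77, -0.02], [-0.15, 0.68, 0.17], [-0.15, 0.69, 0.18], [-0.15, 0.68, 0.17], [-0.15, 0.69, 0.18], [-0.14, 0.68, 0.17]], 'spin': [-0.0, -0.0, -0.0, -0.0, -0.0, -0.0, -0.0, -0.0, -0.0, -0.0], 'gripper': [0.35, 0.35, 0.35, 0.35, 0.35, 0.35, 0.35, 0.35, 0.35, 0.35]}
end [514.7 336.8 140. ] 90.0
```

{"fn": "drive_tool", "kwargs": {
  "slide": [
    [-0.1, 0.77, -0.02],
    [-0.1, 0.77, -0.03],
    [-0.11, 0.77, -0.02],
    [-0.1, 0.76, -0.03],
    [-0.11, 0.77, -0.02],
    [-0.15, 0.68, 0.17],
    [-0.15, 0.69, 0.18],
    [-0.15, 0.68, 0.17],
    [-0.15, 0.69, 0.18],
    [-0.14, 0.68, 0.17],
    [0, 0, 0],
    [0, 0, 0]
  ],
  "spin": [0, 0, 0, 0, 0, 0, 0, 0, 0, 0, 0, 0],
  "gripper": [0.35, 0.35, 0.35, 0.35, 0.35, 0.35, 0.35, 0.35, 0.35, 0.35, 0.35, 0.35]
}}

```text
time_s: 55.35
position: [514.9, 336.7, 139.5]
tcp_rot: [-0.003, -3.141, 0.001]
ft_force: [-0.2, -0.4, -1.9]
grip_width: 42.8
finger_force: 36.3
```

{"fn": "drive_tool", "kwargs": {
  "slide": [
    [0, 0, 0],
    [0, 0, 0],
    [0, 0, 0.7],
    [0, 0, 0.8],
    [0, 0, 0.7],
    [0, 0, 0.4],
    [0, 0, 0.2],
    [0, 0, 0.08],
    [0, 0, 0.06],
    [0, 0, 0],
    [0, 0, 0]
  ],
  "spin": [0, 0, 0, 0, 0, 0, 0, 0, 0, 0, 0],
  "gripper": [0.35, 0.35, 0.35, 0.35, 0.35, 0.35, 0.35, 0.35, 0.35, 0.35, 0.35]
}}

```text
time_s: 56.45
position: [515.9, 337.0, 23.4]
tcp_rot: [0.004, 3.14, 0.001]
ft_force: [0.9, -0.3, 2.9]
grip_width: 43.0
finger_force: 36.6
```

{"fn": "drive_tool", "kwargs": {
  "slide": [
    [0, 0, 0],
    [0, 0, 0],
    [0, 0, 0],
    [0, 0, 0],
    [0, 0, -0.4],
    [0, 0, -0.8],
    [0, 0, -0.9],
    [0, 0, -0.9],
    [0, 0, -0.9],
    [0, 0, -0.9],
    [0, 0, -0.9],
    [0, 0, -0.8]
  ],
  "spin": [0, 0, 0, 0, 0, 0, 0, 0, 0, 0, 0, 0],
  "gripper": [0.65, 0.65, 0.65, 0.65, 0.65, 0.65, 0.65, 0.65, 0.65, 0.65, 0.65, 0.65]
}}

```text
time_s: 57.65
position: [515.2, 336.6, 285.9]
tcp_rot: [0.004, 3.14, 0.001]
ft_force: [0.9, 1.0, 0.0]
grip_width: 55.4
finger_force: 0.0
```

{"fn": "drive_tool", "kwargs": {
  "slide": [
    [0, 0, 0],
    [0, 0, 0],
    [0, 0, 0],
    [0, 0, 0],
    [0, 0, 0]
  ],
  "spin": [0, 0, 0, 0, 0],
  "gripper": [0.65, 0.65, 0.65, 0.65, 0.65]
}}

```text
time_s: 58.15
position: [515.2, 336.6, 281.8]
tcp_rot: [-0.004, -3.141, 0.001]
ft_force: [0.4, 0.4, 1.0]
grip_width: 55.9
finger_force: 0.0
```

```bash
python3 - <<'E'
from h import *
st(); p,d=snapshot('wrist'); boxes('wrist',p,d); tops('wrist',70,84,[440,560,200,460],p,d); cv2.imwrite('pics/w7.png',p)
for c in ['scene','side']:
    look(c,['post_top','pedal_pad','pad0','tumbler'],save='fin_'+c)
E
```

```text
t 58.15 pos [515.2 336.6 281.8] x [-1.     0.003  0.001] y [ 0.003  1.    -0.001] z [-0.001 -0.001 -1.   ] w 55.9 ft [0.4 0.4 1. ]
box 587.3 249.9 size 89.3 63.0 yaw 3.1 z 33.5 jar at [500.4 245.2]
box 590.4 428.1 size 89.0 61.8 yaw -9.2 z 33.6 jar at [504.5 442. ]
box 601.7 332.4 size 89.2 62.1 yaw -3.0 z 33.6 jar at [514.9 337. ]
wrist c [502.4 247.5  74.9] med [501.9 247.6  76.4] n 656 ext [27.7 26.9  6. ] uv [202. 167.]
wrist c [515.4 337.6  76.2] med [515.2 337.6  76.6] n 636 ext [27.6 26.6  3.5] uv [284. 178.]
scene post_top [([624.1, -84.6, 99.2], 0.77)]
scene pedal_pad [([393.9, -202.1, 63.9], 0.73), ([625.5, -85.9, 98.1], 0.25)]
scene pad0 [([510.5, 91.0, 30.0], 0.91), ([484.2, 36.5, 29.5], 0.79), ([504.2, -25.6, 29.8], 0.57), ([607.2, 328.3, 0.9], 0.45)]
scene tumbler [([642.6, -202.9, -2.0], 0.66)]
side post_top [([627.0, -82.7, 93.8], 0.63), ([602.1, 329.3, 1.5], 0.29)]
side pedal_pad [([396.2, -203.8, 63.5], 0.57), ([488.4, 35.2, 29.1], 0.41)]
side pad0 [([502.0, -25.7, 33.5], 0.95), ([509.1, 91.1, 28.3], 0.93), ([484.3, 33.3, 30.8], 0.9), ([588.3, 430.1, 4.3], 0.72)]
side tumbler [([643.5, -208.8, -0.9], 0.86)]
```

View pics/w7.png

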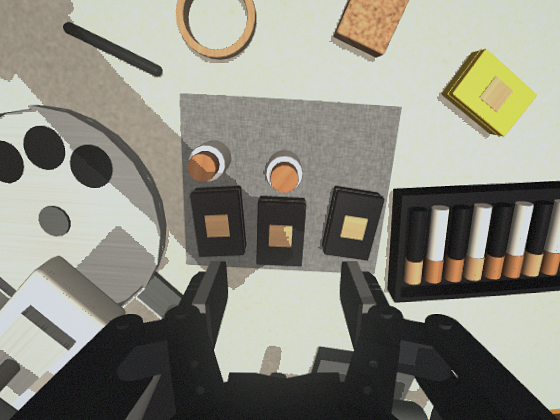

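View pics/fin_scene.png

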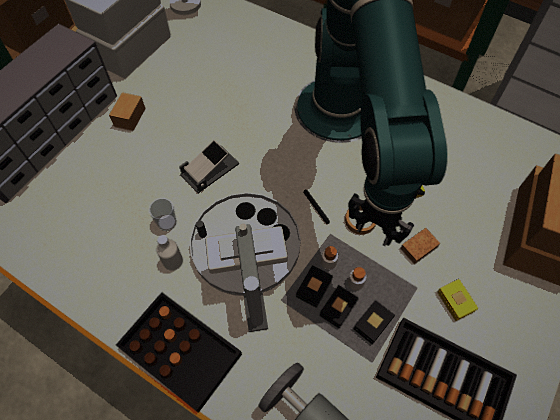

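The final views show both jars upright in front of two of the black boxes, at wrist pixels (205,163) and (285,175), within about 2 mm of target. The plate is at its loading stop, the pedal is up, everything else is in place, and the gripper is clear. Handing in.

```bash
python3 -c "
from bench import *
print(job_done())"
```

```text
the job is handed in; nothing more can be done
None
```

I handed the job in after 58 s of the 210 s, with no verdict shown: both jars present went through the curing press (pedal held on its stop about 3 s) and stand upright in front of two of the black boxes, within about 3 mm of centre, with the plate back at its loading stop and the pedal up.

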